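Put the optics into the nitrogen dry box and restart the purge

ROBOT

A 7-joint arm with a two-finger parallel gripper is mounted at the origin on the work surface. World frame = base frame: x ahead of the robot, y to its left, z up, the work surface at z = 0. Lengths are in m, angles in rad, forces in N, time in s.
With the tool pointing down it reaches from about 0.425 to 0.875 m from the base axis. Payload 8.4 kg.
Tool frame: the origin (TCP) lies midway between the tips of the shut fingers; the grasp point (between the pads) lies r.pinch_z behind it (r.pinch_z is the distance from the TCP to the grasp point, in m); y points along the fingers, x is the direction in which the jaws open and shut, and the axes are right-handed (so a half turn about y gives the same grasp; the last joint's range is limited). The gripper opens to 87 mm and grips with 3 to 60 N. Pads are 19 mm wide; open, the fingers measure 117 mm over their backs; the gripper's body (75 mm by 190 mm) begins 51 mm behind the grasp point.
Start: joints at [1.096, 0.333, 0.04, 1.465, -0.013, 1.343, -0.059], TCP at [0.239, -0.605, 0.223] pointing down, gripper open.
Joint ranges: [-2.58, 2.58], [-0.38, 2.09], [-1.3, 1.39], [0.25, 2.4], [-1.5, 4.64], [0.08, 2.09], [-2.65, 2.65]. Speed limits (rad/s): [2.22, 2.22, 2.79, 2.79, 3.14, 3.14, 3.14].

INTERFACE

Orientations are given as a rotation vector (axis times angle).
In Python, from bench import r gives the robot as it stands.
- The arm moves only by the tool move_arm, never from a script. Its argument "steps" is a list of rows, each a list of 5 numbers: the closure, from 0 (fully open) to 1 (shut), then the shift along the tool's x, y, z in mm, then the turn about the tool's y in rad. In form: [[hand, x, y, z, roll], ...]. A call has exactly 5 rows; each row is the pose to reach, as a shift and turn from the pose measured when the call began, along the tool's axes at that moment; what a row does not reach only later rows make up. A row lasts 1/10 s, in which the tool goes at most 50 mm and 8.59 degrees, less where a joint would pass 70% of its speed; a pose out of reach is approached as far as the arm can. A call with a gripper value outside its range is refused whole. The fingers move at their own pace and stop on an object; "squeeze" is the grip in N (left out, the last holds). Time passes only in rows, so rows that repeat a pose let the fingers close, or fill a call up. It gives the time, the measured TCP pose, the force and the opening at its end, in the units of the state.
- r.get_state(): the state, without advancing time (a new reading comes with each control period).
- r.read_camera(name): name is "scene" or "top" or "wrist"; returns a dict with "frame" (420x560x3 uint8, blue, green, red), "range_z" (420x560 float32, m along the optical axis (not along the pixel's ray), 0 where there is no reading), "fx", "fy", "cx", "cy" (pixels), "world_to_cam" (4x4, takes a point from world to camera coordinates). Camera axes: x right, y up, looking along -z (the intrinsics and any distortion apply to the point x, -y, -z); pixel columns grow to the right and rows downward; lengths in m; the calibration is good to about 2 mm. The wrist camera is an equidistant fisheye: a pixel r from the principal point sees the ray r / f radians off the axis. A picture is of the moment at which its call begins.
- r.sign_off(): hands the job in, once; it reports no verdict.
Trained networks look in the newest picture that a camera, given by its name, has taken for a name from the list of things; names that differ only in an ending like _2 or _b are one class to them, and where a whole thing is asked for, a point or a joint stands for the part that bears it (a point fixed in the world has none). Each returns a list of dicts, best first, with "score" (0 to 1); they miss things now and then, are a little off and sometimes report something else, mostly with a low value. They report only what shows in the picture. A call takes as long as a camera call. They do not tell look-alikes from the thing itself.
- r.boxes_of(camera, name): "bbox" ([centre column, centre row, width, height] in pixels, round what is visible of it).
- r.silhouettes(camera, name): "mask" (420x560 bool, what is visible of it) and "bbox" ([centre column, centre row, width, height] in pixels, round what is visible of it).
- r.tip_of(camera, name): "pixel" ([column, row] in pixels: a listed point, or the origin of a listed thing).
The state is a dict: "clock": time; "joints": joint angles; "qvel": joint speeds; "effort": joint torques, N m; "tcp_pos": TCP position; "ee_rot": TCP orientation; "force": force on the tool from outside, world axes, zero at the start; "moment": the same for the moment, N m; "finger_gap": opening from 0.0 (shut) to 1.0 (fully open).
Only numpy, scipy, OpenCV 4.12 (cv2) and the standard library are available. Lean on these libraries where they do the work, as an engineer would, in place of code of your own. Each camera call takes 0.05 s, during which the arm holds its last target. There are 200 camera calls.

TASK

Put the optics away in the nitrogen dry box: first shut the valve, then stand every mirror mount and lens tube from the mat upright in the box, one to a cell, put the lid on and press it down until it is fully home. Then open the valve to 60 degrees to start the purge. Keep the valve shut while the box is open, and leave the bare post holder and the other things on the table where they are.

Things in the scene. Friction and masses are not known exactly. Their poses are not given: they have to be found in the camera images.
- station: nitrogen dry box and its inlet valve on one black base plate, fixed. Origin: under the box's centre, at table height; x away from the robot, y to its left (turned at most 0.12 rad). Aluminium box 200 mm square outside, walls 6 mm, 98 mm high, open on top; inner floor 10 mm up, split into four 92 mm square cells by strips 3 mm wide, 8 mm high. The valve is beside its +y side
- valve (a joint): ball valve lever's angle about its upright stem (rad). 0 = shut: lever along the station's +y, away from the box; pi/2 = fully open: lever along the station's -x. Opens anticlockwise seen from above. Stops at both ends, stays where left, turns with about 0.16 N m. White dial under the lever: ticks each 15 degrees, long ones at 0, 60 and 90
- valve_axis (a point): point on the valve stem's axis at the mid height of the lever, 84 mm above the table, 158 mm to the station's +y and 15 mm to its +x; does not move
- lever_grip (a point): point on the lever's black rubber sleeve, 62 mm out from the stem's axis, at mid height; it turns with the lever. The sleeve is 14 mm wide, 12 mm high and reaches from 25 to 85 mm from the axis
- seal (a joint): how far the black rubber seal on the box rim (10 mm wide, top 105 mm above the table at 0) is pushed down (m): 0 = standing proud, 0.006 = fully down. The lid's weight alone does not move it; that takes about 12 N in all (lid's weight included). It stays where it is left
- lid: loose square lid, 0.45 kg: aluminium plate 206 mm square, 7 mm thick, its underside 12 mm above the origin; below it a skirt 170 mm square, 12 mm deep, that drops inside the box with 7 mm play all round. Origin: centre of the skirt's lower edge; z up. Fits in any quarter turn. Its origin is 93 mm above the table resting on the seal, 87 mm pressed home
- lid_handle (a point): centre of the lid's black bar handle, 43 mm above the lid's origin. The bar is 18 mm wide (along the lid's x), 100 mm long (along its y) and 24 mm high; its underside is 12 mm above the plate. At the start the lid lies flat on the table
- mat: flat grey mat, 200 mm (x) by 255 mm (y), 4 mm thick, fixed; the optics stand on it at the start. To the left or right of the dry box; the lid lies on the other side. Origin: centre of its underside
- post_holder: post holder on a 40 mm square aluminium base, a thin bare steel post in a black tube, 80 mm tall; it stands on the mat among the optics but is not one of them and stays there. Origin: centre of its underside
- cell1 (a point): centre of one of the four cells of the dry box, on its inner floor, 10 mm above the table
- cell2 (a point): centre of one of the four cells of the dry box, on its inner floor, 10 mm above the table
- cell3 (a point): centre of one of the four cells of the dry box, on its inner floor, 10 mm above the table
- cell4 (a point): centre of one of the four cells of the dry box, on its inner floor, 10 mm above the table
- mount1: mirror mount, 78 mm tall, loose, 0.3 kg: heavy round steel foot 50 mm across, 9 mm thick, stem 25 mm across, and from 36 to 78 mm up a black block 16 mm (x) by 40 mm (y) with a round mirror on its -x face and two adjuster knobs on its +x face (so grip it across the 40 mm). Origin: centre of the underside of the foot; z up
- mount2: mirror mount, 78 mm tall, loose, 0.3 kg: heavy round steel foot 50 mm across, 9 mm thick, stem 25 mm across, and from 36 to 78 mm up a black block 16 mm (x) by 40 mm (y) with a round mirror on its -x face and two adjuster knobs on its +x face (so grip it across the 40 mm). Origin: centre of the underside of the foot; z up
- tube1: lens tube standing on end, 76 mm tall, loose, 0.25 kg: heavy round steel foot 50 mm across, 9 mm thick, and on it a plain black cylinder 40 mm across with a lens in its upper end. Origin: centre of the underside of the foot; z up
- tube2: lens tube standing on end, 76 mm tall, loose, 0.25 kg: heavy round steel foot 50 mm across, 9 mm thick, and on it a plain black cylinder 40 mm across with a lens in its upper end. Origin: centre of the underside of the foot; z up
- beam_dump: bystander: black finned beam dump, 60 mm. Origin: centre of its underside
- power_head: bystander: round power meter head, 64 mm across. Origin: centre of its underside
- hex_driver: bystander: hex driver, 170 mm long, lying. Origin: centre of its underside
- goggles: bystander: laser goggles. Origin: centre of its underside
- tissue_box: bystander: cardboard box of lens tissue, 90 x 130 x 50 mm. Origin: centre of its underside
There are look-alikes about, which are no part of the job. Leave any green look-alike of the tube2 alone. Leave any brown look-alike of the mount1 alone.

How it is judged:
On the way, in this order (a step that is already met when the one before it is completed fails the run):
1. the valve is shut (value of joint valve below 0.07 rad), for 0.2 s.
2. every optic stands upright in the box, one to a cell, the valve shut (value of joint valve below 0.07 rad and x of mount1 in the frame of station between -0.088 and 0.088 m and y of mount1 in the frame of station between -0.088 and 0.088 m and z of mount1 in the frame of station between 0.004 and 0.014 m and angle between each of mount1, mount2, tube1, tube2's own z axis and vertical below 0.12 rad and x of mount2 in the frame of station between -0.088 and 0.088 m and y of mount2 in the frame of station between -0.088 and 0.088 m and z of mount2 in the frame of station between 0.004 and 0.014 m and x of tube1 in the frame of station between -0.088 and 0.088 m and y of tube1 in the frame of station between -0.088 and 0.088 m and z of tube1 in the frame of station between 0.004 and 0.014 m and x of tube2 in the frame of station between -0.088 and 0.088 m and y of tube2 in the frame of station between -0.088 and 0.088 m and z of tube2 in the frame of station between 0.004 and 0.014 m and horizontal distance between mount1 and mount2 above 0.052 m and horizontal distance between each of mount1, mount2 and tube1 above 0.052 m and horizontal distance between each of mount1, mount2, tube1 and tube2 above 0.052 m), for 0.3 s.
3. the lid is on the box and pressed fully down, the valve still shut (all of step 2 and (contact force between lid and the fingers above 4 N or contact force between lid and the arm above 4 N) and x of lid in the frame of station between -0.014 and 0.014 m and y of lid in the frame of station between -0.014 and 0.014 m and z of lid in the frame of station below 0.09 m and angle between lid's own z axis and vertical below 0.03 rad and value of joint seal above 0.005 m), for 0.1 s.
4. the valve is opened to 60 degrees (value of joint valve between 0.977 and 1.117 rad), for 0.2 s.
At the end, for the whole second after the job is handed in: every mirror mount and lens tube that is there stands upright (within 7 degrees) on the floor of the dry box, one to a cell (centres over 52 mm apart); the lid is centred within 14 mm, level, with the rim seal down by more than 5 mm of its 6; the valve is at 60 degrees within 4; all is at rest (all of step 4 and x of lid in the frame of station between -0.014 and 0.014 m and y of lid in the frame of station between -0.014 and 0.014 m and z of lid in the frame of station below 0.09 m and angle between lid's own z axis and vertical below 0.03 rad and value of joint seal above 0.005 m and x of mount1 in the frame of station between -0.088 and 0.088 m and y of mount1 in the frame of station between -0.088 and 0.088 m and z of mount1 in the frame of station between 0.004 and 0.014 m and angle between each of mount1, mount2, tube1, tube2's own z axis and vertical below 0.12 rad and x of mount2 in the frame of station between -0.088 and 0.088 m and y of mount2 in the frame of station between -0.088 and 0.088 m and z of mount2 in the frame of station between 0.004 and 0.014 m and x of tube1 in the frame of station between -0.088 and 0.088 m and y of tube1 in the frame of station between -0.088 and 0.088 m and z of tube1 in the frame of station between 0.004 and 0.014 m and x of tube2 in the frame of station between -0.088 and 0.088 m and y of tube2 in the frame of station between -0.088 and 0.088 m and z of tube2 in the frame of station between 0.004 and 0.014 m and horizontal distance between mount1 and mount2 above 0.052 m and horizontal distance between each of mount1, mount2 and tube1 above 0.052 m and horizontal distance between each of mount1, mount2, tube1 and tube2 above 0.052 m and linear speed of each of mount1, mount2, tube1, tube2, lid below 0.03 m/s); the robot touches nothing.
It fails at once if the post holder or another bystander is moved more than 50 mm (distance of any of post_holder, beam_dump, power_head, hex_driver, goggles, tissue_box from where it was at the start of the episode above 0.05 m).
It fails at once if the valve is opened past 10 degrees again with optics in the box and the lid off (value of joint valve above 0.175 rad and distance between lid and station above 0.12 m and ((x of mount1 in the frame of station between -0.088 and 0.088 m and y of mount1 in the frame of station between -0.088 and 0.088 m and z of mount1 in the frame of station between 0.004 and 0.014 m and angle between mount1's own z axis and vertical below 0.12 rad) or (x of mount2 in the frame of station between -0.088 and 0.088 m and y of mount2 in the frame of station between -0.088 and 0.088 m and z of mount2 in the frame of station between 0.004 and 0.014 m and angle between mount2's own z axis and vertical below 0.12 rad) or (x of tube1 in the frame of station between -0.088 and 0.088 m and y of tube1 in the frame of station between -0.088 and 0.088 m and z of tube1 in the frame of station between 0.004 and 0.014 m and angle between tube1's own z axis and vertical below 0.12 rad) or (x of tube2 in the frame of station between -0.088 and 0.088 m and y of tube2 in the frame of station between -0.088 and 0.088 m and z of tube2 in the frame of station between 0.004 and 0.014 m and angle between tube2's own z axis and vertical below 0.12 rad))).
Of mount1, mount2, tube1, tube2 only 2 to 4 are there at a start; the rules pass over those that are not, and their reading is None.
At some moment in a run one of mount1, mount2, tube1, tube2, lid may be knocked a few centimetres aside while the robot is not near it.
It also fails if it takes over 210 s, if anything falls off the work surface, if the arm or the gripper's body presses on something with over 40 N, if the wrist force passes 120 N, or if a joint passes its speed limit or range.

## Working session

There is one attempt and no reset: what is moved stays moved. The work goes in short steps, Python scripts to look and compute and a tool call to move; the robot and the scene stay as the last step left them, time stands still between calls to the robot, and variables do not carry over. Pictures are saved under pics/ and viewed, about 12 in all and at most 16, crops included, and the job is handed in when it is done.

Besides the shell and the picture viewer there is one more tool, called after "Emit:" in YAML: its name, and indented under it one key for each argument. move_arm: Moves the arm, as the interface text tells. Its arguments: {"type":"object","properties":{"steps":{"type":"array","items":{"type":"array","items":{"type":"number"}}},"squeeze":{"type":"number"}},"required":["steps"]}

```bash
ls; mkdir -p pics; python3 - <<'E'
from bench import r
import cv2
print(r.get_state(), r.pinch_z)
for c in ("scene","top"):
    d=r.read_camera(c); cv2.imwrite(f"pics/{c}0.png",d["frame"]); print(c,d["fx"],d["fy"],d["cx"],d["cy"],d["world_to_cam"].round(3).tolist())
E
```

```text
pics
{'clock': 0.0, 'joints': array([ 1.09578751,  0.3338898 ,  0.03986932,  1.46627803, -0.01340297,
        1.3433443 , -0.05850787]), 'qvel': array([-0.00058771, -0.00049274,  0.00062568,  0.00096471, -0.0003488 ,
        0.00043205,  0.00071371]), 'effort': array([-2.07170892e-04, -6.56362724e+01,  1.33532949e+00, -4.03795445e+01,
       -5.96454833e-02,  4.50129993e-02,  2.00208960e-04]), 'tcp_pos': array([ 0.23836133, -0.6041914 ,  0.22166957]), 'ee_rot': array([-1.3630058 ,  0.92914378, -0.92679441]), 'force': array([-0.0798235 ,  0.05281546, -0.0286068 ]), 'moment': array([-0.01236214, -0.02692397, -0.03200979]), 'finger_gap': 0.9976019045701613} 0.0187
scene 447.40683964062237 447.40683964062237 275.96211189835503 207.96735673488126 [[-0.566, 0.824, -0.014, 0.323], [-0.653, -0.438, 0.618, 0.297], [0.503, 0.359, 0.786, -1.485], [0.0, 0.0, 0.0, 1.0]]
top 440.39768003109725 440.39768003109725 283.13235421061347 211.5830816561162 [[-0.044, -0.999, -0.003, 0.018], [0.977, -0.044, 0.211, -0.573], [-0.21, 0.007, 0.978, -1.222], [0.0, 0.0, 0.0, 1.0]]
```

View pics/top0.png

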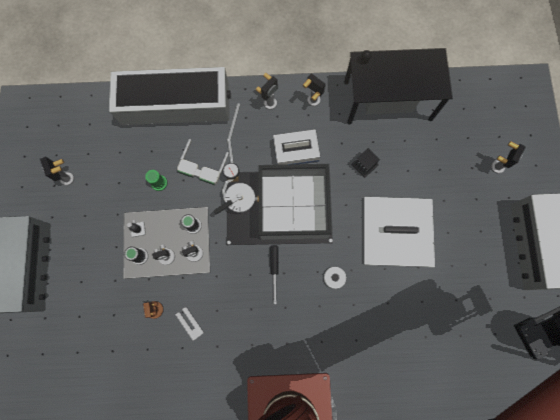

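View pics/scene0.png

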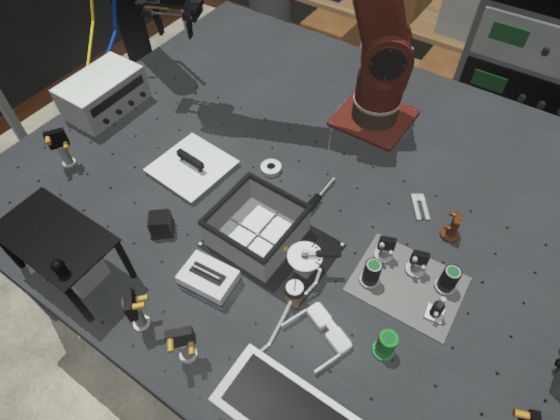

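```bash
cat > h.py <<'E'
import numpy as np, cv2
from bench import r
from scipy.spatial.transform import Rotation as R
def cloud(d):
    z=d["range_z"]; v,u=np.indices(z.shape)
    c=np.stack([(u-d["cx"])/d["fx"]*z,-(v-d["cy"])/d["fy"]*z,-z,np.ones_like(z)],-1)
    p=(c@np.linalg.inv(d["world_to_cam"]).T)[...,:3]; p[z<=0]=np.nan
    return p
def proj(d,P):
    c=d["world_to_cam"]@np.append(P,1); return np.array([d["cx"]+d["fx"]*c[0]/-c[2], d["cy"]-d["fy"]*c[1]/-c[2]])
def ray(d,uv,h):  # world point on pixel's ray at height h
    T=np.linalg.inv(d["world_to_cam"]); o=T[:3,3]
    w=T[:3,:3]@np.array([(uv[0]-d["cx"])/d["fx"],-(uv[1]-d["cy"])/d["fy"],-1]); return o+w*(h-o[2])/w[2]
def pose():
    s=r.get_state(); return s, s["tcp_pos"], R.from_rotvec(s["ee_rot"])
def to_tool(target, yaw=None):
    """mm shift in tool axes to bring the TCP to target; roll (about tool y) so jaw x axis has world yaw mod pi"""
    s,p,Q=pose(); d=Q.inv().apply(np.array(target)-p)*1000
    M=Q.as_matrix(); jy=np.arctan2(M[1,0],M[0,0]); out=[d.round(1)]
    if yaw is not None:
        a=(yaw-jy+np.pi/2)%np.pi-np.pi/2; out.append(round(-a,3))  # tool y points down
    return out
E
python3 - <<'E'
from h import *
s,p,Q=pose(); print(Q.as_matrix().round(3))
for c in ("top","scene"):
    d=r.read_camera(c); P=cloud(d)
    for n in ("station","valve","lever_grip","lid","lid_handle","mat","post_holder","cell1","mount1","tube1","hex_driver","power_head"):
        t=r.tip_of(c,n); m=r.silhouettes(c,n)
        for x in t:
            if x["score"]>.3: 
                u,v=np.round(x["pixel"]).astype(int); q=P[min(max(v,0),419),min(max(u,0),559)]; print(c,n,"tip",round(x["score"],2),np.round(x["pixel"],1),q.round(3), ray(d,x["pixel"],0)[:2].round(3))
        for x in m:
            if x["score"]>.3:
                q=P[x["mask"]]; q=q[~np.isnan(q[:,0])]; print(c,n,"mask",round(x["score"],2),np.round(x["bbox"]),np.median(q,0).round(3),"zmax",np.percentile(q[:,2],98).round(3))
E
```

```text
[[ 0.367 -0.001  0.93 ]
 [-0.93   0.001  0.367]
 [-0.001 -1.    -0.   ]]
top station tip 0.67 [288.7 203.9] [ 0.607 -0.027  0.009] [ 0.61  -0.026]
top station mask 0.81 [273. 173. 118. 144.] [0.603 0.008 0.011] zmax 0.107Traceback (most recent call last):
  File "<stdin>", line 6, in <module>
ValueError: it knows: beam_dump, cell, goggles, hex_driver, lever_grip, lid, lid_handle, mat, mount, post_holder, power_head, station, tissue_box, tube, valve_axis
```

```bash
python3 - <<'E'
from h import *
hs=dict(station=0,lever_grip=.084,lid=0,lid_handle=.043,mat=0,post_holder=.004,cell=.01,mount=.004,tube=.004,valve_axis=.084,hex_driver=0,power_head=0)
for c in ("top","scene"):
    d=r.read_camera(c); P=cloud(d)
    for n in hs:
        for x in r.tip_of(c,n):
            if x["score"]>.3: print(c,n,"tip",round(x["score"],2),np.round(x["pixel"],1),ray(d,x["pixel"],hs[n])[:2].round(4))
        if n in("mount","tube","lid_handle","post_holder","lever_grip"):
          for x in r.silhouettes(c,n):
            if x["score"]>.3:
                q=P[x["mask"]]; q=q[~np.isnan(q[:,0])]; print(c,n,"mask",round(x["score"],2),np.round(x["bbox"]),np.median(q,0).round(3),"zmax",np.percentile(q[:,2],98).round(3))
    np.save(f"c_{c}.npy",P); np.save(f"f_{c}.npy",d["frame"])
# height map of both clouds, over mat + valve
P=np.concatenate([np.load(f"c_{c}.npy").reshape(-1,3) for c in("top","scene")]); F=np.concatenate([np.load(f"f_{c}.npy").reshape(-1,3) for c in("top","scene")])
x0,x1,y0,y1=.38,.78,-.15,.55;s=1000
H=np.zeros((400,700),np.float32)
ok=(P[:,0]>x0)&(P[:,0]<x1-.001)&(P[:,1]>y0)&(P[:,1]<y1-.001)
P=P[ok]
o=np.argsort(P[:,2]);P=P[o]
i=((x1-P[:,0])*s).astype(int).clip(0,399);j=((y1-P[:,1])*s).astype(int).clip(0,699)
H[i,j]=P[:,2]; H=cv2.dilate(H,np.ones((3,3)))
cv2.imwrite("pics/hm.png",cv2.applyColorMap((H.clip(0,.12)/.12*255).astype(np.uint8),cv2.COLORMAP_JET))
E
```

```text
top station tip 0.58 [291.6 205.3] [ 0.6048 -0.0351]
top lever_grip tip 0.44 [218.7 206.5] [0.5913 0.1763]
top lever_grip mask 0.52 [228. 203.  30.  21.] [0.6   0.146 0.088] zmax 0.095
top lid tip 0.72 [397.6 231.2] [ 0.5102 -0.3515]
top lid_handle tip 0.89 [402.3 230.6] [ 0.5046 -0.3539]
top lid_handle mask 0.62 [227. 202.  34.  23.] [0.599 0.15  0.088] zmax 0.095
top lid_handle mask 0.61 [398. 233.  69.  70.] [ 0.503 -0.349  0.019] zmax 0.055
top lid_handle mask 0.33 [164. 255.  24.  20.] [0.461 0.339 0.053] zmax 0.084
top mat tip 0.63 [166.4 245.6] [0.4974 0.3471]
top post_holder tip 0.6 [138.4 229.3] [0.5502 0.4312]
top post_holder mask 0.77 [136. 227.  16.  21.] [0.546 0.425 0.017] zmax 0.085
top cell tip 0.98 [312.1 218.5] [ 0.5589 -0.0947]
top cell tip 0.84 [280.  220.8] [0.5561 0.0025]
top cell tip 0.83 [310.  190.2] [ 0.6474 -0.0934]
top cell tip 0.58 [397.5 231.1] [ 0.509  -0.3485]
top cell tip 0.57 [276.6 188.7] [0.6567 0.0086]
top mount tip 0.77 [191.7 249.7] [0.4811 0.2702]
top mount tip 0.61 [156.1 308.9] [0.3125 0.3738]
top mount tip 0.5 [164.4 255.8] [0.4664 0.3516]
t
[... 2371 characters left out ...]
 226.  20.  29.] [0.322 0.377 0.04 ] zmax 0.082
scene tube tip 0.98 [443.1 289.2] [0.4747 0.4272]
scene tube tip 0.96 [370.4 278.4] [0.5467 0.2673]
scene tube tip 0.84 [383.7 354.3] [0.7013 0.379 ]
scene tube mask 0.9 [387. 345.  30.  34.] [0.706 0.372 0.066] zmax 0.081
scene tube mask 0.88 [446. 280.  31.  31.] [0.482 0.424 0.06 ] zmax 0.084
scene tube mask 0.77 [371. 276.  22.  34.] [0.568 0.269 0.06 ] zmax 0.085
scene valve_axis tip 0.83 [306.5 252.6] [0.6161 0.1202]
scene hex_driver tip 0.66 [316.9 200.7] [0.4049 0.0267]
scene hex_driver tip 0.61 [303.8 249.2] [0.5639 0.0831]
scene power_head tip 0.87 [270.9 167.8] [ 0.3725 -0.1552]
scene power_head tip 0.66 [325.9 333. ] [0.729  0.2473]
```

View pics/hm.png

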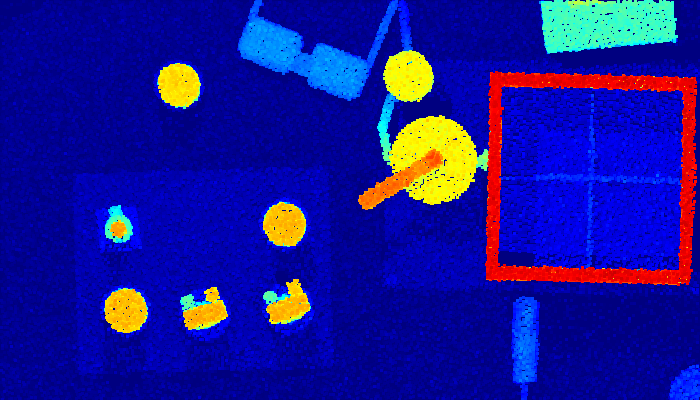

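```bash
cat >> h.py <<'E'
def rect(P,x,y,z,rad=None):
    q=P[(P[:,0]>x[0])&(P[:,0]<x[1])&(P[:,1]>y[0])&(P[:,1]<y[1])&(P[:,2]>z[0])&(P[:,2]<z[1])]
    (c,s,a)=cv2.minAreaRect((q[:,:2]*1000).astype(np.float32)); k=cv2.minEnclosingCircle((q[:,:2]*1000).astype(np.float32))
    return "n",len(q),"rect",np.round(c,1),np.round(s,1),round(a,1),"circ",np.round(k[0],1),round(k[1],1),"med z",np.median(q[:,2]).round(4)
E
python3 - <<'E'
from h import *
for c in("top","scene"):
    P=np.load(f"c_{c}.npy").reshape(-1,3); P=P[~np.isnan(P[:,0])]
    print(c)
    print("rim",*rect(P,(.48,.73),(-.17,.08),(.098,.115)))
    print("dial",*rect(P,(.56,.68),(.06,.17),(.07,.0835)))
    print("lever",*rect(P,(.54,.68),(.07,.2),(.086,.1)))
    print("tubeA",*rect(P,(.52,.6),(.23,.3),(.07,.09)))
    print("tubeB",*rect(P,(.44,.5),(.39,.46),(.07,.09)))
    print("mountA",*rect(P,(.44,.55),(.23,.3),(.076,.09)))
    print("mountB",*rect(P,(.43,.54),(.31,.375),(.076,.09)))
    print("post",*rect(P,(.52,.6),(.40,.46),(.07,.09)))
    print("lidplate",*rect(P,(.37,.65),(-.49,-.2),(.015,.03)))
    print("handle",*rect(P,(.37,.65),(-.49,-.2),(.046,.06)))
    for n,x,y in(("A",(.44,.53),(.23,.3)),("B",(.43,.53),(.31,.375))):
        q=P[(P[:,0]>x[0])&(P[:,0]<x[1])&(P[:,1]>y[0])&(P[:,1]<y[1])&(P[:,2]>.074)&(P[:,2]<.09)]
        np.set_printoptions(suppress=True,linewidth=150); print(n,np.histogram(q[:,2],8)); q=q[:,:2]
        print(q.mean(0), np.linalg.svd(q-q.mean(0),full_matrices=False)[2][0])
E
```

```text
top
rim n 1026 rect [601.5 -41.7] [203.  206.7] 88.5 circ [600.1 -41.3] 142.2 med z 0.1044
dial n 509 rect [623.3 115.2] [ 84.5 104. ] 78.3 circ [623.2 129.4] 56.7 med z 0.0732
lever n 120 rect [599.5 148.8] [15.6 91.7] 31.4 circ [599.3 148.6] 45.9 med z 0.0894
tubeA n 162 rect [554.2 265.2] [38.5 39.3] 62.8 circ [554.5 265. ] 20.4 med z 0.0797
tubeB n 168 rect [468.5 423.9] [39.4 39.3] 13.6 circ [468.7 424.6] 21.1 med z 0.0795
mountA n 150 rect [504.5 262. ] [90.4 40.8] 0.7 circ [505.1 268. ] 46.6 med z 0.0808
mountB n 95 rect [468.3 347.1] [27.2 40.1] 23.2 circ [468.9 345.5] 22.5 med z 0.0803
post n 25 rect [550.1 430.9] [11.8 12. ] 42.4 circ [549.4 431.5] 6.9 med z 0.0821
lidplate n 4154 rect [ 508.5 -350.6] [205.9 206.5] 85.9 circ [ 508.5 -350.2] 143.9 med z 0.0192
handle n 214 rect [ 508.2 -349.7] [100.8  18.5] 87.0 circ [ 505.3 -349.5] 50.4 med z 0.0542
A (array([ 9,  8, 11, 15, 29, 19,  9,  6]), array([0.07435249, 0.07584342, 0.07733434, 0.07882526, 0.08031618, 0.0818071 , 0.08329803, 0.08478895, 0.08627987]))
[0.47342589 0.26048741] [-0.6316596   0.77524586]
B (array([ 8,  7,
[... 787 characters left out ...]
 z 0.0825
post n 46 rect [550.9 431.3] [14.2 11.6] 2.8 circ [550.8 431.2] 7.2 med z 0.0833
lidplate n 3250 rect [ 510.2 -350.4] [210.  208.3] 85.0 circ [ 509.5 -351.2] 144.9 med z 0.0214
handle n 191 rect [ 511.3 -350.9] [101.8  20.9] 84.6 circ [ 510.5 -350.9] 51.1 med z 0.0559
A (array([ 8,  6, 15, 22, 31, 36, 25,  4]), array([0.07405634, 0.07576696, 0.07747758, 0.0791882 , 0.08089882, 0.08260944, 0.08432006, 0.08603068, 0.08774131]))
[0.47696713 0.26068198] [ 0.64246987 -0.76631095]
B (array([12, 13, 16, 16, 34, 36, 23,  5]), array([0.07463922, 0.07632272, 0.07800622, 0.07968973, 0.08137323, 0.08305673, 0.08474023, 0.08642373, 0.08810723]))
[0.47036882 0.34396398] [-0.56698201  0.82373017]
```

```bash
cat >> h.py <<'E'
def go(target,yaw=None):
    """print shift (mm, tool axes) and roll; jaw yaw mod pi chosen nearest to the target's azimuth (keeps joint 7 near middle)"""
    s,p,Q=pose(); d=Q.inv().apply(np.array(target)-p)*1000; M=Q.as_matrix(); jy=np.arctan2(M[1,0],M[0,0])
    a=0
    if yaw is not None:
        az=np.arctan2(target[1],target[0]); y=(yaw-az+np.pi/2)%np.pi-np.pi/2+az; a=(y-jy+np.pi)%(2*np.pi)-np.pi
    print("t",round(s["clock"],2),"tcp",p.round(4),"jawyaw",round(np.degrees(jy),1),"j7",round(s["joints"][6],2),"gap",round(s["finger_gap"],3),"| shift",d.round(1),"len",round(np.linalg.norm(d)),"roll",round(-a,3))
E
python3 -c "
from h import *
go([.588,.169,.17],np.radians(31.3))"
```

```text
t 2.05 tcp [ 0.2386 -0.6046  0.2225] jawyaw -68.5 j7 -0.06 gap 1.001 | shift [-591.4   52.6  609. ] len 851 roll -1.741
```

Emit:
move_arm:
  steps:
    - [0.4,-30,3,30,0]
    - [0.4,-60,5,61,0]
    - [0.4,-90,8,91,0]
    - [0.4,-120,11,122,0]
    - [0.4,-148,13,152,0]

```text
clock: 2.55
tcp_pos: [0.3261, -0.4093, 0.2095]
ee_rot: [-1.364, 0.928, -0.928]
force: [0.1, -0.3, 0.2]
finger_gap: 0.646
```

Emit:
move_arm:
  steps:
    - [0.4,-30,3,30,0]
    - [0.4,-60,5,61,0]
    - [0.4,-90,8,91,0]
    - [0.4,-120,11,122,0]
    - [0.4,-148,13,152,0]

```text
clock: 3.05
tcp_pos: [0.4136, -0.2141, 0.1967]
ee_rot: [-1.364, 0.927, -0.929]
force: [0.3, 0.3, 0.2]
finger_gap: 0.6
```

Emit:
move_arm:
  steps:
    - [0.4,-30,3,30,0]
    - [0.4,-60,5,61,0]
    - [0.4,-90,8,91,0]
    - [0.4,-120,11,122,0]
    - [0.4,-148,13,152,0]

```text
clock: 3.55
tcp_pos: [0.5011, -0.0187, 0.1838]
ee_rot: [-1.364, 0.926, -0.929]
force: [0.0, -0.6, -0.9]
finger_gap: 0.598
```

Emit:
move_arm:
  steps:
    - [0.4,-30,3,30,0]
    - [0.4,-60,5,61,0]
    - [0.4,-90,8,91,0]
    - [0.4,-120,11,122,0]
    - [0.4,-148,13,152,0]

```text
clock: 4.05
tcp_pos: [0.5887, 0.1765, 0.1706]
ee_rot: [-1.364, 0.926, -0.929]
force: [0.0, 0.0, 1.3]
finger_gap: 0.597
```

Emit:
move_arm:
  steps:
    - [0.4,0,0,0,-0.12]
    - [0.4,0,0,0,-0.24]
    - [0.4,0,0,0,-0.36]
    - [0.4,0,0,0,-0.48]
    - [0.4,0,0,0,-0.6]

```text
clock: 4.55
tcp_pos: [0.5887, 0.1764, 0.1706]
ee_rot: [-1.521, 0.461, -0.463]
force: [0.2, 0.6, 0.1]
finger_gap: 0.602
```

Emit:
move_arm:
  steps:
    - [0.4,0,0,0,-0.12]
    - [0.4,0,0,0,-0.24]
    - [0.4,0,0,0,-0.36]
    - [0.4,0,0,0,-0.48]
    - [0.4,0,0,0,-0.6]

```text
clock: 5.05
tcp_pos: [0.5888, 0.1763, 0.1706]
ee_rot: [-1.572, -0.013, 0.01]
force: [-0.1, -0.3, 0.4]
finger_gap: 0.602
```

Emit:
move_arm:
  steps:
    - [0.4,0,0,0,-0.12]
    - [0.4,0,0,0,-0.24]
    - [0.4,0,0,0,-0.36]
    - [0.4,0,0,0,-0.48]
    - [0.4,0,0,0,-0.54]

```text
clock: 5.55
tcp_pos: [0.5889, 0.176, 0.1706]
ee_rot: [-1.528, -0.439, 0.437]
force: [-0.5, -0.6, 0.1]
finger_gap: 0.598
```

Emit:
move_arm:
  steps:
    - [0.4,-4,10,-5,0]
    - [0.4,-4,35,-5,0]
    - [0.4,-4,60,-5,0]
    - [0.4,-4,85,-5,0]
    - [0.4,-4,104,-5,0]

```text
clock: 6.05
tcp_pos: [0.5876, 0.1684, 0.0642]
ee_rot: [-1.528, -0.436, 0.436]
force: [-0.1, 0.7, -0.2]
finger_gap: 0.603
```

Emit:
move_arm:
  squeeze: 5
  steps:
    - [1,0,0,0,0]
    - [1,0,0,0,0]
    - [1,0,0,0,0]
    - [1,0,0,0,0]
    - [1,0,0,0,0]

```text
clock: 6.55
tcp_pos: [0.5881, 0.1685, 0.0651]
ee_rot: [-1.529, -0.437, 0.435]
force: [0.6, -1.2, -0.9]
finger_gap: 0.23
```

```bash
python3 - <<'E'
from h import *
ax=np.array([.620,.116]); d=None
for val in (0.4,0.2,0.0,-0.03):
    w=val-0.022+0.0; w=val+(-0.022)  # world angle of lever from +y, towards -x: station yaw -0.022
    go([ax[0]-.062*np.sin(w),ax[1]+.062*np.cos(w),.0663],w)
E
```

```text
t 6.55 tcp [0.5881 0.1685 0.0651] jawyaw 31.9 j7 -0.13 gap 0.23 | shift [10.4 -1.2 -0.4] len 10 roll 0.178
t 6.55 tcp [0.5881 0.1685 0.0651] jawyaw 31.9 j7 -0.13 gap 0.23 | shift [22.3 -1.2 -3.8] len 23 roll 0.378
t 6.55 tcp [0.5881 0.1685 0.0651] jawyaw 31.9 j7 -0.13 gap 0.23 | shift [33.3 -1.2 -9.5] len 35 roll 0.578
t 6.55 tcp [0.5881 0.1685 0.0651] jawyaw 31.9 j7 -0.13 gap 0.23 | shift [ 34.8  -1.2 -10.5] len 36 roll 0.608
```

Emit:
move_arm:
  squeeze: 5
  steps:
    - [1,0,0,0,0]
    - [1,0,0,0,0]
    - [1,0,0,0,0]
    - [1,4,0,0,0.05]
    - [1,8,0,0,0.12]

```text
clock: 7.05
tcp_pos: [0.5947, 0.1721, 0.0653]
ee_rot: [-1.547, -0.34, 0.34]
force: [-1.4, -3.1, 2.7]
finger_gap: 0.159
```

```bash
python3 - <<'E'
from h import *
ax=np.array([.620,.116])
for val in (0.2,0.0,-0.03):
    w=val-0.022; go([ax[0]-.062*np.sin(w),ax[1]+.062*np.cos(w),.0655],w)
print(r.get_state()["force"],r.get_state()["moment"])
E
```

```text
t 7.05 tcp [0.5947 0.1721 0.0653] jawyaw 24.8 j7 -0.24 gap 0.159 | shift [15.  -0.2 -1.5] len 15 roll 0.256
t 7.05 tcp [0.5947 0.1721 0.0653] jawyaw 24.8 j7 -0.24 gap 0.159 | shift [26.6 -0.2 -5.9] len 27 roll 0.456
t 7.05 tcp [0.5947 0.1721 0.0653] jawyaw 24.8 j7 -0.24 gap 0.159 | shift [28.3 -0.2 -6.7] len 29 roll 0.486
[-1.39634434 -3.12032123  2.67264943] [-0.68574821  0.2588452   0.01847103]
```

Emit:
move_arm:
  steps:
    - [1,8,0,0,0.12]
    - [1,15,0,-1.5,0.25]
    - [1,21,0,-3.5,0.36]
    - [1,27,0,-6,0.46]
    - [1,28,0,-6.5,0.48]

```text
clock: 7.55
tcp_pos: [0.6215, 0.1775, 0.0651]
ee_rot: [-1.575, 0.042, -0.037]
force: [-10.6, -3.3, 6.9]
finger_gap: 0.17
```

Emit:
move_arm:
  steps:
    - [0.7,0,0,0,0]
    - [0.5,0,0,0,0]
    - [0.5,0,0,0,0]
    - [0.5,0,-40,0,0]
    - [0.5,0,-90,0,0]

```text
clock: 8.05
tcp_pos: [0.6204, 0.1771, 0.1539]
ee_rot: [-1.576, 0.045, -0.033]
force: [1.1, 0.4, 0.5]
finger_gap: 0.478
```

Emit:
move_arm:
  steps:
    - [0.3,0,-40,40,0]
    - [0.3,0,-60,80,0]
    - [0.3,0,-60,120,0]
    - [0.3,0,-60,160,0]
    - [0.3,0,-60,170,0]

```text
clock: 8.55
tcp_pos: [0.6271, 0.3529, 0.2127]
ee_rot: [-1.573, 0.041, -0.028]
force: [-0.7, 0.1, -0.3]
finger_gap: 0.693
```

```bash
cat >> h.py <<'E'
def merged():
    L=[]
    for c in("top","scene"):
        p=cloud(r.read_camera(c)).reshape(-1,3); p=p[~np.isnan(p[:,0])]
        if c=="scene": p=p-[.001,0,.0018]
        L.append(p)
    return np.concatenate(L)
def block(P,x,y):
    """mount: best yaw in the heights' top slab: PCA seeded rect incl. knobs"""
    q=P[(P[:,0]>x[0])&(P[:,0]<x[1])&(P[:,1]>y[0])&(P[:,1]<y[1])&(P[:,2]>.074)&(P[:,2]<.09)]
    return rect(q,x,y,(.074,.09))
E
python3 - <<'E'
from h import *
s,p,Q=pose(); print(p,s["clock"])
P=merged()
print("lever",*rect(P,(.54,.68),(.07,.22),(.086,.1)))
print("rim",*rect(P,(.48,.73),(-.17,.08),(.098,.115)))
print("tubeA",*rect(P,(.52,.6),(.23,.3),(.07,.09)))
print("tubeB",*rect(P,(.44,.5),(.39,.46),(.07,.09)))
print("mountA",*block(P,(.43,.52),(.23,.3)))
print("mountB",*block(P,(.43,.52),(.31,.375)))
E
```

```text
[0.62713933 0.35287902 0.21270234] 8.55
lever n 313 rect [620.6 154.6] [93.  16.4] 88.3 circ [619.5 154.6] 46.5 med z 0.0891
rim n 2411 rect [600.2 -41.2] [207.1 207.4] 88.4 circ [601.2 -41.4] 143.3 med z 0.1046
tubeA n 202 rect [554.1 262.2] [33.3 41.1] 88.8 circ [553.8 264.8] 21.2 med z 0.0804
tubeB n 417 rect [468.2 424.9] [40.7 40.3] 25.5 circ [467.8 425.7] 22.4 med z 0.0794
mountA n 140 rect [476.  263.5] [31.8 38.4] 26.6 circ [476.6 263.2] 22.5 med z 0.0805
mountB n 102 rect [469.3 347.5] [29.3 42. ] 24.4 circ [471.3 346.9] 23.6 med z 0.0802
```

```bash
python3 - <<'E'
from h import *
go([.5545,.2645,.11]); go([.5545,.2645,.045])
C=np.array([.601,-.0415]);t=-.024
for sx,sy in((1,-1),(1,1),(-1,-1),(-1,1)):
    a,b=sx*.0475,sy*.0475; c=C+[a*np.cos(t)-b*np.sin(t),a*np.sin(t)+b*np.cos(t)]; print(sx,sy,c.round(4))
E
```

```text
t 8.65 tcp [0.6282 0.3496 0.2124] jawyaw -2.6 j7 -0.86 gap 0.698 | shift [-68.9 103.4 -87.9] len 152 roll 0
t 8.65 tcp [0.6282 0.3496 0.2124] jawyaw -2.6 j7 -0.86 gap 0.698 | shift [-68.4 168.4 -87.6] len 202 roll 0
1 -1 [ 0.6473 -0.0901]
1 1 [0.6496 0.0048]
-1 -1 [ 0.5524 -0.0878]
-1 1 [0.5547 0.0071]
```

Emit:
move_arm:
  steps:
    - [0.35,-20,10,-25,0]
    - [0.35,-40,30,-50,0]
    - [0.35,-55,50,-75,0]
    - [0.35,-68.5,70,-88,0]
    - [0.35,-68.5,90,-88,0]

```text
clock: 9.15
tcp_pos: [0.5548, 0.2596, 0.123]
ee_rot: [-1.578, 0.045, -0.034]
force: [-0.4, 0.9, -0.7]
finger_gap: 0.65
```

Emit:
move_arm:
  squeeze: 20
  steps:
    - [0.35,0,30,0,0]
    - [0.35,0,60,0,0]
    - [0.35,0,77,0,0]
    - [0.35,0,77,0,0]
    - [1,0,77,0,0]

```text
clock: 9.65
tcp_pos: [0.5548, 0.2587, 0.0468]
ee_rot: [-1.578, 0.046, -0.035]
force: [-0.2, 0.4, 0.3]
finger_gap: 0.615
```

Emit:
move_arm:
  steps:
    - [1,0,0,0,0]
    - [1,0,0,0,0]
    - [1,0,0,0,0]
    - [1,0,-2,0,0]
    - [1,0,-10,0,0]

```text
clock: 10.15
tcp_pos: [0.5544, 0.2583, 0.0564]
ee_rot: [-1.578, 0.046, -0.034]
force: [0.4, -0.0, -2.0]
finger_gap: 0.452
```

```bash
python3 -c "
from h import *
print(r.get_state()['force'])
go([.6473,-.0901,.18]); go([.6473,-.0901,.052])"
```

```text
[ 0.40085898 -0.04131541 -1.96987014]
t 10.15 tcp [0.5544 0.2583 0.0564] jawyaw -2.9 j7 -0.85 gap 0.452 | shift [ 109.6 -121.6 -344.2] len 381 roll 0
t 10.15 tcp [0.5544 0.2583 0.0564] jawyaw -2.9 j7 -0.85 gap 0.452 | shift [ 110.6    6.4 -343.2] len 361 roll 0
```

Emit:
move_arm:
  steps:
    - [1,0,-30,0,0]
    - [1,0,-70,0,0]
    - [1,0,-110,0,0]
    - [1,10,-121,-40,0]
    - [1,25,-121,-80,0]

```text
clock: 10.65
tcp_pos: [0.5768, 0.1797, 0.1814]
ee_rot: [-1.577, 0.039, -0.034]
force: [0.9, 0.1, -2.7]
finger_gap: 0.452
```

Emit:
move_arm:
  steps:
    - [1,15,0,-47,0]
    - [1,30,0,-94,0]
    - [1,45,0,-140,0]
    - [1,60,0,-185,0]
    - [1,75,0,-230,0]

```text
clock: 11.15
tcp_pos: [0.6411, -0.0557, 0.1833]
ee_rot: [-1.577, 0.039, -0.034]
force: [-0.0, -0.0, -3.2]
finger_gap: 0.453
```

```bash
python3 -c "
from h import *
print(r.get_state()['force'])
go([.6473,-.096,.17]); go([.6473,-.096,.053])"
```

```text
[-0.03977538 -0.03438459 -3.18007896]
t 11.15 tcp [ 0.6411 -0.0557  0.1833] jawyaw -2.7 j7 -0.24 gap 0.453 | shift [  8.1  13.5 -39.9] len 43 roll 0
t 11.15 tcp [ 0.6411 -0.0557  0.1833] jawyaw -2.7 j7 -0.24 gap 0.453 | shift [  8.4 130.5 -39.1] len 137 roll 0
```

Emit:
move_arm:
  steps:
    - [1,8,5,-35,0]
    - [1,8,30,-39,0]
    - [1,8,60,-39,0]
    - [1,8,90,-39,0]
    - [1,8,112,-39,0]

```text
clock: 11.65
tcp_pos: [0.6461, -0.0959, 0.0699]
ee_rot: [-1.577, 0.041, -0.033]
force: [-1.1, -0.2, -2.1]
finger_gap: 0.454
```

Emit:
move_arm:
  steps:
    - [1,0,9,0,0]
    - [1,0,18,0,0]
    - [1,0,18.5,0,0]
    - [0.35,0,18.5,0,0]
    - [0.35,0,18.5,0,0]

```text
clock: 12.15
tcp_pos: [0.647, -0.096, 0.0526]
ee_rot: [-1.577, 0.039, -0.035]
force: [0.5, 0.5, -0.4]
finger_gap: 0.557
```

Emit:
move_arm:
  steps:
    - [0.35,0,0,0,0]
    - [0.35,0,-30,0,0]
    - [0.35,0,-70,0,0]
    - [0.35,0,-110,0,0]
    - [0.35,0,-120,40,0]

```text
clock: 12.65
tcp_pos: [0.6517, -0.0618, 0.1776]
ee_rot: [-1.581, 0.041, -0.048]
force: [1.7, 0.4, -0.7]
finger_gap: 0.65
```

```bash
python3 -c "
from h import *
P=merged()
print('tubeA',*rect(P,(.6,.69),(-.13,-.05),(.077,.095)))
print('tubeB',*rect(P,(.44,.5),(.38,.47),(.07,.09)))
print('mountA',*block(P,(.43,.52),(.22,.305)))
print('mountB',*block(P,(.43,.52),(.305,.38)))
go([.468,.425,.17]); go([.468,.425,.046])"
```

```text
tubeA n 175 rect [647.6 -86.8] [37.6 38.2] 37.8 circ [647.6 -88.4] 20.6 med z 0.0863
tubeB n 417 rect [468.2 424.5] [39.2 41.9] 89.5 circ [468.6 425.1] 21.4 med z 0.0796
mountA n 239 rect [476.3 263.9] [33.4 39.8] 24.1 circ [477.7 264.7] 23.9 med z 0.0808
mountB n 252 rect [471.1 348.2] [33.  41.1] 20.6 circ [470.4 346. ] 23.9 med z 0.0804
t 12.75 tcp [ 0.6508 -0.0485  0.1762] jawyaw -2.3 j7 -0.25 gap 0.653 | shift [-201.9    3.9  465.7] len 508 roll 0
t 12.75 tcp [ 0.6508 -0.0485  0.1762] jawyaw -2.3 j7 -0.25 gap 0.653 | shift [-202.3  127.9  466.1] len 524 roll 0
```

Emit:
move_arm:
  steps:
    - [0.35,-18,0,42,0]
    - [0.35,-36,0,84,0]
    - [0.35,-54,0,126,0]
    - [0.35,-72,0,168,0]
    - [0.35,-90,0,210,0]

```text
clock: 13.25
tcp_pos: [0.5686, 0.167, 0.1756]
ee_rot: [-1.574, 0.028, -0.035]
force: [0.7, 0.3, -0.4]
finger_gap: 0.652
```

Emit:
move_arm:
  steps:
    - [0.35,-18,0,42,0]
    - [0.35,-36,0,84,0]
    - [0.35,-54,0,126,0]
    - [0.35,-72,0,168,0]
    - [0.35,-90,0,210,0]

```text
clock: 13.75
tcp_pos: [0.4862, 0.3823, 0.1749]
ee_rot: [-1.573, 0.027, -0.035]
force: [0.5, -0.5, 0.1]
finger_gap: 0.652
```

Emit:
move_arm:
  steps:
    - [0.35,-15,0,30,0]
    - [0.35,-22,10,46,0]
    - [0.35,-22,30,46,0]
    - [0.35,-22,50,46,0]
    - [0.35,-22,60,46,0]

```text
clock: 14.25
tcp_pos: [0.4657, 0.4288, 0.1131]
ee_rot: [-1.574, 0.028, -0.034]
force: [-0.2, -0.3, -0.1]
finger_gap: 0.651
```

```bash
python3 -c "
from h import *
go([.468,.425,.046],np.radians(-2))"
```

```text
t 14.25 tcp [0.4657 0.4288 0.1131] jawyaw -2.2 j7 -1.15 gap 0.651 | shift [ 2.2 67.2 -3.4] len 67 roll -0.004
```

Emit:
move_arm:
  squeeze: 20
  steps:
    - [0.35,2,30,-3.4,0]
    - [0.35,2,55,-3.4,0]
    - [0.35,2,67,-3.4,0]
    - [0.35,2,67,-3.4,0]
    - [1,2,67,-3.4,0]

```text
clock: 14.75
tcp_pos: [0.4681, 0.4258, 0.0473]
ee_rot: [-1.573, 0.027, -0.034]
force: [-0.3, -0.3, 0.1]
finger_gap: 0.614
```

Emit:
move_arm:
  steps:
    - [1,0,0,0,0]
    - [1,0,0,0,0]
    - [1,0,0,0,0]
    - [1,0,-5,0,0]
    - [1,0,-35,0,0]

```text
clock: 15.25
tcp_pos: [0.4665, 0.4236, 0.0796]
ee_rot: [-1.578, 0.031, -0.031]
force: [0.7, -0.5, -2.3]
finger_gap: 0.452
```

Emit:
move_arm:
  steps:
    - [1,0,-40,0,0]
    - [1,0,-80,0,0]
    - [1,15,-97,-35,0]
    - [1,33,-97,-77,0]
    - [1,51,-97,-115,0]

```text
clock: 15.75
tcp_pos: [0.5134, 0.3059, 0.1783]
ee_rot: [-1.578, 0.029, -0.031]
force: [1.4, 0.5, -2.3]
finger_gap: 0.45
```

Emit:
move_arm:
  steps:
    - [1,18,0,-42,0]
    - [1,36,0,-84,0]
    - [1,54,0,-126,0]
    - [1,72,0,-168,0]
    - [1,90,0,-205,0]

```text
clock: 16.25
tcp_pos: [0.5957, 0.0947, 0.1801]
ee_rot: [-1.579, 0.03, -0.032]
force: [0.5, 1.2, -2.7]
finger_gap: 0.454
```

```bash
python3 -c "
from h import *
print(r.get_state()['force'])
go([.6496,.0045,.17]); go([.6496,.0045,.0525])"
```

```text
[ 0.50311542  1.24322553 -2.68792999]
t 16.25 tcp [0.5957 0.0947 0.1801] jawyaw -2.3 j7 -0.48 gap 0.454 | shift [ 57.4  10.9 -87.9] len 106 roll 0
t 16.25 tcp [0.5957 0.0947 0.1801] jawyaw -2.3 j7 -0.48 gap 0.454 | shift [ 57.2 128.4 -87. ] len 165 roll 0
```

Emit:
move_arm:
  steps:
    - [1,25,0,-38,0]
    - [1,57,0,-87,0]
    - [1,57,15,-87,0]
    - [1,57,45,-87,0]
    - [1,57,75,-87,0]

```text
clock: 16.75
tcp_pos: [0.6495, 0.0043, 0.1051]
ee_rot: [-1.579, 0.031, -0.034]
force: [0.2, -0.1, -2.7]
finger_gap: 0.456
```

```bash
python3 -c "
from h import *
go([.6496,.0045,.0528])"
```

```text
t 16.75 tcp [0.6495 0.0043 0.1051] jawyaw -2.3 j7 -0.37 gap 0.456 | shift [-0.  52.3  0.7] len 52 roll 0
```

Emit:
move_arm:
  steps:
    - [1,0,30,0,0]
    - [1,0,52,0,0]
    - [1,0,52.5,0,0]
    - [0.4,0,52.5,0,0]
    - [0.35,0,52.5,0,0]

```text
clock: 17.25
tcp_pos: [0.6502, 0.004, 0.0536]
ee_rot: [-1.578, 0.03, -0.034]
force: [-0.4, 0.2, 1.3]
finger_gap: 0.562
```

Emit:
move_arm:
  steps:
    - [0.35,0,0,0,0]
    - [0.35,0,-40,0,0]
    - [0.35,0,-90,0,0]
    - [0.35,0,-125,0,0]
    - [0.35,-40,-125,30,0]

```text
clock: 17.75
tcp_pos: [0.6172, 0.0328, 0.1846]
ee_rot: [-1.578, 0.027, -0.05]
force: [1.5, 1.6, 0.5]
finger_gap: 0.651
```

```bash
python3 -c "
from h import *
go([.470,.2615,.17],np.radians(-66))"
```

```text
t 17.75 tcp [0.6172 0.0328 0.1846] jawyaw -2.8 j7 -0.38 gap 0.651 | shift [-158.4   10.6  221.4] len 272 roll -2.038
```

Emit:
move_arm:
  steps:
    - [0.35,-28,0,39,0]
    - [0.35,-56,0,78,0]
    - [0.35,-84,0,117,0]
    - [0.35,-112,0,156,0]
    - [0.35,-140,5,195,0]

```text
clock: 18.25
tcp_pos: [0.4863, 0.2361, 0.1776]
ee_rot: [-1.578, 0.024, -0.052]
force: [0.8, 0.6, -0.2]
finger_gap: 0.651
```

Emit:
move_arm:
  steps:
    - [0.35,-18,0,26,0.11]
    - [0.35,-18,5,26,0.23]
    - [0.35,-18,10,26,0.35]
    - [0.35,-18,15,26,0.47]
    - [0.35,-18,20,26,0.59]

```text
clock: 18.75
tcp_pos: [0.4701, 0.2631, 0.1577]
ee_rot: [-1.513, 0.487, -0.52]
force: [0.3, 0.2, -0.0]
finger_gap: 0.65
```

Emit:
move_arm:
  steps:
    - [0.35,0,0,0,0.12]
    - [0.35,0,0,0,0.24]
    - [0.35,0,10,0,0.36]
    - [0.35,0,20,0,0.48]
    - [0.35,0,30,0,0.51]

```text
clock: 19.25
tcp_pos: [0.471, 0.2632, 0.1284]
ee_rot: [-1.371, 0.881, -0.917]
force: [-0.2, 0.1, -0.1]
finger_gap: 0.651
```

```bash
python3 -c "
from h import *
P=merged()
print('tubeB',*rect(P,(.6,.69),(-.04,.05),(.077,.095)))
print('mountB',*block(P,(.43,.52),(.31,.38)))
go([.470,.2615,.045],np.radians(114))"
```

```text
tubeB n 373 rect [649.   16.2] [66.8 40.8] 88.6 circ [646.   17.2] 34.7 med z 0.0864
mountB n 150 rect [469.9 347. ] [32.8 40.2] 20.0 circ [472.6 347.4] 23.9 med z 0.0807
t 19.35 tcp [0.4702 0.2627 0.1274] jawyaw -66.1 j7 -1.92 gap 0.652 | shift [-0.3 82.4 -1.8] len 82 roll 3.14
```

Emit:
move_arm:
  squeeze: 25
  steps:
    - [0.35,0,30,-2,0]
    - [0.35,0,65,-2,0]
    - [0.35,0,82,-2,0]
    - [0.35,0,82,-2,0]
    - [1,0,82,-2,0]

```text
clock: 19.85
tcp_pos: [0.4704, 0.2617, 0.0465]
ee_rot: [-1.374, 0.878, -0.912]
force: [-0.0, 0.4, 0.7]
finger_gap: 0.61
```

Emit:
move_arm:
  steps:
    - [1,0,0,0,0]
    - [1,0,0,0,0]
    - [1,0,0,0,0]
    - [1,0,-5,0,0]
    - [1,0,-35,0,0]

```text
clock: 20.35
tcp_pos: [0.4677, 0.2603, 0.0795]
ee_rot: [-1.379, 0.882, -0.91]
force: [-0.3, -0.6, -2.3]
finger_gap: 0.464
```

```bash
python3 -c "
from h import *
print(r.get_state()['force'])
go([.5524,-.0878,.18]); go([.5524,-.0878,.052])"
```

```text
[-0.28679641 -0.57725634 -2.34957947]
t 20.35 tcp [0.4677 0.2603 0.0795] jawyaw -66.0 j7 -1.96 gap 0.464 | shift [354.  -95.7 -63.1] len 372 roll 0
t 20.35 tcp [0.4677 0.2603 0.0795] jawyaw -66.0 j7 -1.96 gap 0.464 | shift [352.   32.3 -64.2] len 359 roll 0
```

Emit:
move_arm:
  steps:
    - [1,0,-45,0,0]
    - [1,20,-85,-3,0]
    - [1,60,-98,-10,0]
    - [1,105,-98,-18,0]
    - [1,150,-98,-26,0]

```text
clock: 20.85
tcp_pos: [0.5037, 0.1121, 0.1807]
ee_rot: [-1.379, 0.879, -0.911]
force: [0.1, 0.0, -2.6]
finger_gap: 0.464
```

Emit:
move_arm:
  steps:
    - [1,45,0,-8,0]
    - [1,90,0,-16,0]
    - [1,135,0,-24,0]
    - [1,180,0,-32,0]
    - [1,200,0,-36,0]

```text
clock: 21.35
tcp_pos: [0.552, -0.0909, 0.1836]
ee_rot: [-1.379, 0.883, -0.916]
force: [0.7, 0.2, -2.8]
finger_gap: 0.458
```

```bash
python3 -c "
from h import *
print(r.get_state()['force'])
go([.5524,-.0878,.0528],np.radians(-92)); go([.5524,-.0878,.0528],np.radians(-66))"
```

```text
[ 0.69362247  0.20801851 -2.80403163]
t 21.35 tcp [ 0.552  -0.0909  0.1836] jawyaw -66.3 j7 -1.17 gap 0.458 | shift [ -5.  130.7   0.4] len 131 roll 0.449
t 21.35 tcp [ 0.552  -0.0909  0.1836] jawyaw -66.3 j7 -1.17 gap 0.458 | shift [ -5.  130.7   0.4] len 131 roll -0.005
```

Emit:
move_arm:
  steps:
    - [1,-4,0,0,0.11]
    - [1,-4,0,0,0.22]
    - [1,-4,5,0,0.33]
    - [1,-4,30,0,0.44]
    - [1,-4,55,0,0.44]

```text
clock: 21.85
tcp_pos: [0.5514, -0.0881, 0.1287]
ee_rot: [-1.192, 1.213, -1.249]
force: [-0.2, 0.4, -2.1]
finger_gap: 0.464
```

```bash
python3 -c "
from h import *
go([.5524,-.0878,.0528])"
```

```text
t 21.85 tcp [ 0.5514 -0.0881  0.1287] jawyaw -91.7 j7 -1.63 gap 0.464 | shift [-1.3 75.8 -0.3] len 76 roll 0
```

Emit:
move_arm:
  steps:
    - [1,-1,35,0,0]
    - [1,-1,70,0,0]
    - [1,-1,75.5,0,0]
    - [0.42,-1,75.5,0,0]
    - [0.42,-1,75.5,0,0]

```text
clock: 22.35
tcp_pos: [0.5528, -0.0882, 0.0537]
ee_rot: [-1.192, 1.213, -1.249]
force: [0.4, 0.6, 0.3]
finger_gap: 0.545
```

Emit:
move_arm:
  steps:
    - [0.4,0,0,0,0]
    - [0.4,0,-30,0,0]
    - [0.4,0,-75,0,0]
    - [0.35,0,-120,0,0]
    - [0.35,0,-130,0,0]

```text
clock: 22.85
tcp_pos: [0.5532, -0.0865, 0.1897]
ee_rot: [-1.187, 1.206, -1.254]
force: [0.1, -0.2, -0.4]
finger_gap: 0.64
```

```bash
python3 -c "
from h import *
P=merged()
print('mountA',*rect(P,(.51,.6),(-.13,-.05),(.077,.095)))
print('mountB',*block(P,(.43,.52),(.31,.38)))
go([.4645,.345,.15],np.radians(-68))"
```

```text
mountA n 124 rect [559.5 -89.7] [38.7 31.1] 86.3 circ [558.8 -90.5] 22.6 med z 0.0867
mountB n 256 rect [470.  346.9] [34.3 40. ] 19.4 circ [472.4 347.1] 24.4 med z 0.0805
t 22.95 tcp [ 0.5519 -0.0867  0.1862] jawyaw -91.8 j7 -1.61 gap 0.649 | shift [-429.3   28.  -101.3] len 442 roll 2.727
```

Emit:
move_arm:
  steps:
    - [0.35,-45,0,-10,0]
    - [0.35,-90,0,-20,0]
    - [0.35,-135,0,-31,0]
    - [0.35,-180,0,-42,0]
    - [0.35,-215,0,-50,0]

```text
clock: 23.45
tcp_pos: [0.5067, 0.1322, 0.1805]
ee_rot: [-1.192, 1.209, -1.25]
force: [0.5, -0.0, -0.3]
finger_gap: 0.651
```

Emit:
move_arm:
  steps:
    - [0.35,-45,0,-10,0]
    - [0.35,-90,0,-20,0]
    - [0.35,-135,0,-31,0]
    - [0.35,-180,10,-42,0]
    - [0.35,-214,28,-51,0]

```text
clock: 23.95
tcp_pos: [0.461, 0.35, 0.1476]
ee_rot: [-1.192, 1.209, -1.248]
force: [1.2, -0.4, -0.4]
finger_gap: 0.652
```

Emit:
move_arm:
  steps:
    - [0.35,0,0,0,-0.11]
    - [0.35,0,0,0,-0.22]
    - [0.35,0,10,0,-0.33]
    - [0.35,0,20,0,-0.41]
    - [0.35,0,25,0,-0.41]

```text
clock: 24.45
tcp_pos: [0.4604, 0.3487, 0.12]
ee_rot: [-1.371, 0.904, -0.94]
force: [0.2, -0.6, -0.2]
finger_gap: 0.647
```

```bash
python3 -c "
from h import *
go([.4645,.345,.0465],np.radians(112))"
```

```text
t 24.45 tcp [0.4604 0.3487 0.12  ] jawyaw -68.0 j7 -2.16 gap 0.647 | shift [ 3.5 73.6  1.7] len 74 roll -3.141
```

Emit:
move_arm:
  squeeze: 25
  steps:
    - [0.35,3.5,20,2,0]
    - [0.35,3.5,55,2,0]
    - [0.35,3.5,73,2,0]
    - [0.35,3.5,73,2,0]
    - [1,3.5,73,2,0]

```text
clock: 24.95
tcp_pos: [0.4646, 0.3456, 0.0475]
ee_rot: [-1.371, 0.905, -0.939]
force: [-0.2, 0.6, 0.2]
finger_gap: 0.615
```

Emit:
move_arm:
  steps:
    - [1,0,0,0,0]
    - [1,0,0,0,0]
    - [1,0,0,0,0]
    - [1,0,-5,0,0]
    - [1,0,-35,0,0]

```text
clock: 25.45
tcp_pos: [0.4623, 0.3435, 0.0798]
ee_rot: [-1.377, 0.908, -0.939]
force: [-0.3, -1.2, -3.8]
finger_gap: 0.464
```

```bash
python3 -c "
from h import *
print(r.get_state()['force'])
go([.5547,.0071,.18])"
```

```text
[-0.34072892 -1.21252927 -3.78249151]
t 25.45 tcp [0.4623 0.3435 0.0798] jawyaw -68.0 j7 -2.18 gap 0.464 | shift [348.6 -92.8 -40. ] len 363 roll 0
```

Emit:
move_arm:
  steps:
    - [1,0,-45,0,0]
    - [1,20,-85,-3,0]
    - [1,60,-98,-8,0]
    - [1,105,-98,-13,0]
    - [1,150,-98,-18,0]

```text
clock: 25.95
tcp_pos: [0.5008, 0.1977, 0.1816]
ee_rot: [-1.378, 0.907, -0.94]
force: [1.5, -0.6, -4.3]
finger_gap: 0.463
```

Emit:
move_arm:
  steps:
    - [1,45,0,-5,0]
    - [1,90,0,-10,0]
    - [1,135,0,-15,0]
    - [1,180,0,-20,0]
    - [1,198,0,-22,0]

```text
clock: 26.45
tcp_pos: [0.5547, -0.0005, 0.1857]
ee_rot: [-1.378, 0.911, -0.945]
force: [-0.4, -0.3, -3.6]
finger_gap: 0.464
```

Emit:
move_arm:
  steps:
    - [1,0,0,0,0.1]
    - [1,0,0,0,0.2]
    - [1,0,0,0,0.3]
    - [1,0,15,0,0.41]
    - [1,0,30,0,0.41]

```text
clock: 26.95
tcp_pos: [0.5546, -0.0017, 0.1552]
ee_rot: [-1.203, 1.216, -1.256]
force: [0.7, -0.9, -4.3]
finger_gap: 0.461
```

```bash
python3 -c "
from h import *
go([.5547,.0071,.0535])"
```

```text
t 26.95 tcp [ 0.5546 -0.0017  0.1552] jawyaw -92.0 j7 -1.82 gap 0.461 | shift [-11.1 101.5  -1.3] len 102 roll 0
```

Emit:
move_arm:
  steps:
    - [1,-10,15,-1,0]
    - [1,-11,45,-1,0]
    - [1,-11,80,-1,0]
    - [1,-11,100,-1,0]
    - [1,-11,101.5,-1,0]

```text
clock: 27.45
tcp_pos: [0.5535, 0.0081, 0.0509]
ee_rot: [-1.206, 1.216, -1.251]
force: [-0.4, 0.4, -4.3]
finger_gap: 0.465
```

Emit:
move_arm:
  steps:
    - [1,0,0,0,0]
    - [0.42,0,0,0,0]
    - [0.42,0,0,0,0]
    - [0.42,0,0,0,0]
    - [0.4,0,-20,0,0]

```text
clock: 27.95
tcp_pos: [0.5518, 0.0084, 0.0693]
ee_rot: [-1.209, 1.219, -1.249]
force: [-1.0, 0.1, -1.1]
finger_gap: 0.589
```

Emit:
move_arm:
  steps:
    - [0.4,0,-40,0,0]
    - [0.4,0,-80,0,0]
    - [0.35,0,-120,0,0]
    - [0.35,40,-135,0,0]
    - [0.35,85,-135,0,0]

```text
clock: 28.45
tcp_pos: [0.5507, -0.0724, 0.21]
ee_rot: [-1.207, 1.211, -1.249]
force: [0.4, 0.3, -0.8]
finger_gap: 0.649
```

Emit:
move_arm:
  steps:
    - [0.4,45,0,-5,0]
    - [0.4,90,0,-10,0]
    - [0.4,135,0,-15,0]
    - [0.35,180,0,-20,0]
    - [0.35,200,0,-20,0]

```text
clock: 28.95
tcp_pos: [0.5238, -0.2771, 0.2145]
ee_rot: [-1.206, 1.214, -1.254]
force: [-0.7, -0.3, -0.2]
finger_gap: 0.645
```

```bash
python3 - <<'E'
from h import *
s,p,Q=pose();print(Q.as_matrix().round(4),s["force"])
d=r.read_camera("top"); cv2.imwrite("pics/top1.png",cv2.resize(d["frame"][140:300,100:460],None,fx=2.2,fy=2.2))
P=merged()
C=(.5,.7)
print("lever",*rect(P,(.54,.68),(.07,.22),(.086,.1)))
print("rim",*rect(P,(.48,.73),(-.17,.08),(.098,.115)))
for n,x,y in(("tA",(.605,.685),(-.13,-.05)),("tB",(.605,.685),(-.04,.04)),("mA",(.51,.6),(-.13,-.05)),("mB",(.51,.6),(-.04,.04))): print(n,*rect(P,x,y,(.079,.094)))
print("lidplate",*rect(P,(.37,.65),(-.49,-.2),(.015,.03)))
print("handle",*rect(P,(.37,.65),(-.49,-.2),(.046,.06)))
go([.509,-.350,.15],np.radians(-4.5))
E
```

```text
[[-0.0308  0.0082  0.9995]
 [-0.9992 -0.0249 -0.0306]
 [ 0.0246 -0.9997  0.009 ]] [-0.66459948 -0.30760851 -0.21555017]
lever n 309 rect [619.8 154.9] [93.1 17.1] 88.9 circ [620.1 154.8] 46.6 med z 0.0894
rim n 2396 rect [601.  -41.7] [207.2 207.1] 88.7 circ [600.7 -41.1] 145.5 med z 0.1046
tA n 329 rect [646.  -88.2] [40.4 38.3] 37.7 circ [646.9 -88.6] 21.1 med z 0.0863
tB n 355 rect [648.9   2.6] [39.8 40.8] 75.9 circ [649.2   3.7] 21.9 med z 0.0863
mA n 219 rect [555.7 -89.9] [30.6 43.6] 12.9 circ [558.1 -90.4] 22.9 med z 0.087
mB n 229 rect [543.9  15. ] [36.2 79. ] 41.2 circ [541.7  13.1] 40.2 med z 0.0865
lidplate n 4352 rect [ 508.6 -350. ] [211.4 209.1] 85.3 circ [ 508.2 -350.7] 145.2 med z 0.0195
handle n 266 rect [ 509.9 -350.5] [101.6  20.6] 87.5 circ [ 510.3 -350.5] 51.2 med z 0.0545
t 29.1 tcp [ 0.5252 -0.2732  0.2143] jawyaw -91.6 j7 -1.29 gap 0.651 | shift [ 75.7  65.9 -14.6] len 101 roll -1.521
```

View pics/top1.png

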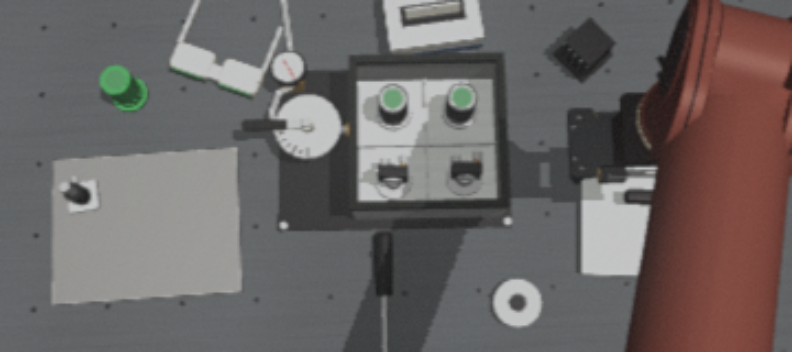

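Emit:
move_arm:
  steps:
    - [0.35,40,10,-8,0]
    - [0.35,75,20,-14,0]
    - [0.35,75,20,-14,-0.12]
    - [0.35,75,20,-14,-0.24]
    - [0.35,75,20,-14,-0.36]

```text
clock: 29.6
tcp_pos: [0.51, -0.3464, 0.196]
ee_rot: [-1.364, 0.941, -0.974]
force: [-0.0, -0.2, 0.1]
finger_gap: 0.651
```

Emit:
move_arm:
  steps:
    - [0.35,0,0,0,-0.12]
    - [0.35,0,0,0,-0.24]
    - [0.35,0,0,0,-0.36]
    - [0.35,0,0,0,-0.48]
    - [0.35,0,0,0,-0.6]

```text
clock: 30.1
tcp_pos: [0.511, -0.3444, 0.1963]
ee_rot: [-1.533, 0.477, -0.503]
force: [0.0, 0.4, 0.3]
finger_gap: 0.649
```

Emit:
move_arm:
  steps:
    - [0.35,0,5,0,-0.12]
    - [0.35,0,15,0,-0.24]
    - [0.35,0,25,0,-0.36]
    - [0.35,0,35,0,-0.48]
    - [0.35,0,45,0,-0.56]

```text
clock: 30.6
tcp_pos: [0.5123, -0.3434, 0.1513]
ee_rot: [-1.591, 0.036, -0.053]
force: [0.4, 0.3, 0.0]
finger_gap: 0.653
```

```bash
python3 - <<'E'
from h import *
print(R.from_rotvec(r.get_state()["ee_rot"]).as_matrix()[:,1].round(4))
go([.5095,-.3502,.028],np.radians(-4.3))
E
```

```text
[ 0.0105 -0.0214 -0.9997]
t 30.6 tcp [ 0.5123 -0.3434  0.1513] jawyaw -3.2 j7 0.29 gap 0.653 | shift [ -3.9 123.4  -4.4] len 124 roll 0.018
```

Emit:
move_arm:
  squeeze: 45
  steps:
    - [0.35,-4,30,-4,0.018]
    - [0.35,-4,65,-4,0.018]
    - [0.35,-4,100,-4,0.018]
    - [0.35,-4,123,-4,0.018]
    - [0.35,-4,123,-4,0.018]

```text
clock: 31.1
tcp_pos: [0.5081, -0.3468, 0.0254]
ee_rot: [-1.587, 0.051, -0.063]
force: [-0.4, 0.3, 0.8]
finger_gap: 0.651
```

Emit:
move_arm:
  steps:
    - [1,0,0,0,0]
    - [1,0,0,0,0]
    - [1,0,0,0,0]
    - [1,0,0,0,0]
    - [1,0,0,0,0]

```text
clock: 31.6
tcp_pos: [0.5084, -0.3472, 0.0261]
ee_rot: [-1.588, 0.051, -0.063]
force: [-0.1, -0.1, -0.0]
finger_gap: 0.281
```

Emit:
move_arm:
  steps:
    - [1,0,0,0,0]
    - [1,0,0,0,0]
    - [1,0,0,0,0]
    - [1,0,-10,0,0]
    - [1,0,-30,0,0]

```text
clock: 32.1
tcp_pos: [0.5067, -0.3458, 0.0549]
ee_rot: [-1.586, 0.053, -0.061]
force: [0.3, -0.6, -3.5]
finger_gap: 0.205
```

```bash
python3 - <<'E'
from h import *
print(r.get_state()["force"])
P=merged()
print("lidplate",*rect(P,(.37,.65),(-.49,-.2),(.02,.075)))
q=P[(abs(P[:,0]-.509)<.1)&(abs(P[:,1]+.35)<.1)&(P[:,2]>.03)&(P[:,2]<.06)]
c,*_=np.linalg.lstsq(np.c_[q[:,:2]-[.509,-.35],np.ones(len(q))],q[:,2],rcond=None); print("plane",c,len(q))
go([.601,-.0415,.19],np.radians(-1.4))
E
```

```text
[ 0.31783772 -0.5565649  -3.4559621 ]
lidplate n 4953 rect [ 508.2 -349.2] [208.7 210.7] 85.4 circ [ 507.  -348.5] 145.9 med z 0.0509
plane [ 0.00460935 -0.01883426  0.05117251] 4430
t 32.2 tcp [ 0.5096 -0.3472  0.0587] jawyaw -4.2 j7 0.23 gap 0.199 | shift [  70.6 -136.6  308.9] len 345 roll -0.048
```

Emit:
move_arm:
  steps:
    - [1,0,-45,0,0]
    - [1,0,-90,10,0]
    - [1,10,-135,40,0]
    - [1,20,-138,80,0]
    - [1,30,-138,120,0]

```text
clock: 32.7
tcp_pos: [0.548, -0.226, 0.1966]
ee_rot: [-1.591, 0.047, -0.069]
force: [1.4, 0.4, -2.5]
finger_gap: 0.202
```

Emit:
move_arm:
  steps:
    - [1,8,0,40,0]
    - [1,16,0,80,-0.02]
    - [1,25,0,125,-0.048]
    - [1,34,0,165,-0.048]
    - [1,41,0,189,-0.048]

```text
clock: 33.2
tcp_pos: [0.6029, -0.0363, 0.1928]
ee_rot: [-1.591, 0.007, -0.028]
force: [0.1, 0.1, -3.2]
finger_gap: 0.201
```

Emit:
move_arm:
  steps:
    - [1,0,0,0,0]
    - [1,0,5,0,0]
    - [1,0,10,0,0]
    - [1,0,15,0,0]
    - [1,0,15,0,0]

```text
clock: 33.7
tcp_pos: [0.6023, -0.0381, 0.1765]
ee_rot: [-1.591, 0.01, -0.028]
force: [0.7, 0.0, -3.1]
finger_gap: 0.203
```

```bash
python3 - <<'E'
from h import *
print(r.get_state()["force"])
P=merged()
print("lidplate",*rect(P,(.45,.75),(-.19,.11),(.15,.18)))
go([.6025,-.0395,.1195],np.radians(-1.5))
print("dump/lever",*rect(P,(.58,.66),(.125,.22),(.086,.1)))
E
```

```text
[ 0.69591866  0.03725019 -3.14051312]
lidplate n 5729 rect [602.1 -41.2] [207.7 209.1] 88.4 circ [603.  -41.9] 143.5 med z 0.1695
t 33.8 tcp [ 0.6029 -0.0374  0.1775] jawyaw -1.3 j7 -0.24 gap 0.205 | shift [-1.1 58.1 -0.9] len 58 roll 0.003
dump/lever n 267 rect [621.1 163.1] [76.2 15.2] 89.1 circ [619.4 163.1] 38.1 med z 0.0886
```

Emit:
move_arm:
  steps:
    - [1,-1,15,0,0]
    - [1,-1,30,0,0]
    - [1,-1,42,0,0]
    - [1,-1,50,0,0]
    - [1,-1,54,0,0]

```text
clock: 34.3
tcp_pos: [0.602, -0.0385, 0.1221]
ee_rot: [-1.591, 0.009, -0.027]
force: [-0.3, -0.2, -3.8]
finger_gap: 0.202
```

Emit:
move_arm:
  steps:
    - [1,0,1,0,0]
    - [1,0,2,0,0]
    - [1,0,3,0,0]
    - [1,0,4,0,0]
    - [1,0,4,0,0]

```text
clock: 34.8
tcp_pos: [0.6024, -0.0385, 0.1191]
ee_rot: [-1.591, 0.008, -0.028]
force: [-1.9, 0.1, 4.1]
finger_gap: 0.204
```

Emit:
move_arm:
  steps:
    - [0.6,0,0,0,0]
    - [0.6,0,0,0,0]
    - [0.6,0,-20,0,0]
    - [0.6,0,-50,0,0]
    - [1,0,-55,0,0]

```text
clock: 35.3
tcp_pos: [0.6036, -0.0369, 0.1776]
ee_rot: [-1.591, 0.004, -0.032]
force: [-0.2, 0.7, 0.8]
finger_gap: 0.361
```

Emit:
move_arm:
  steps:
    - [1,0,0,0,0]
    - [1,0,0,0,0]
    - [1,0,0,0,0]
    - [1,0,0,0,0]
    - [1,0,0,0,0]

```text
clock: 35.8
tcp_pos: [0.6033, -0.0369, 0.177]
ee_rot: [-1.591, 0.005, -0.031]
force: [0.2, -0.3, -0.0]
finger_gap: 0.02
```

```bash
python3 - <<'E'
from h import *
P=merged()
print("lidplate",*rect(P,(.45,.75),(-.19,.11),(.10,.12)))
print("handle",*rect(P,(.5,.7),(-.12,.04),(.14,.153)))
q=P[(abs(P[:,0]-.601)<.1)&(abs(P[:,1]+.0415)<.1)&(P[:,2]>.1)&(P[:,2]<.123)]
c,*_=np.linalg.lstsq(np.c_[q[:,:2]-[.601,-.0415],np.ones(len(q))],q[:,2],rcond=None); print("plane",c,len(q))
go([.602,-.0415,.151])
E
```

```text
lidplate n 6113 rect [601.9 -41.7] [208.3 207.5] 88.4 circ [603.  -41.2] 144.1 med z 0.1118
handle n 237 rect [602.8 -29.3] [75.7 19.8] 88.3 circ [601.3 -29.4] 38.1 med z 0.1471
plane [-0.00041629 -0.0030911   0.1119256 ] 5559
t 35.9 tcp [ 0.6035 -0.0369  0.1773] jawyaw -1.3 j7 -0.24 gap 0.003 | shift [-1.8 26.3 -4.1] len 27 roll 0
```

Emit:
move_arm:
  steps:
    - [1,-2,10,-4,0]
    - [1,-2,20,-4,0]
    - [1,-2,27,-4,0]
    - [1,-2,29,-4,0]
    - [1,-2,31,-4,0]

```text
clock: 36.4
tcp_pos: [0.6013, -0.0418, 0.1463]
ee_rot: [-1.592, 0.006, -0.031]
force: [-6.4, -2.0, 8.3]
finger_gap: 0.005
```

Emit:
move_arm:
  steps:
    - [1,0,1,0,0]
    - [1,0,2,0,0]
    - [1,0,3,0,0]
    - [1,0,4,0,0]
    - [1,0,5,0,0]

```text
clock: 36.9
tcp_pos: [0.6013, -0.0418, 0.1424]
ee_rot: [-1.593, 0.006, -0.03]
force: [-8.7, -0.6, 20.5]
finger_gap: 0.007
```

Emit:
move_arm:
  steps:
    - [1,0,1,0,0]
    - [1,0,2,0,0]
    - [1,0,2.5,0,0]
    - [1,0,2.5,0,0]
    - [1,0,2.5,0,0]

```text
clock: 37.4
tcp_pos: [0.6013, -0.0419, 0.1424]
ee_rot: [-1.594, 0.006, -0.031]
force: [-11.4, -1.3, 23.8]
finger_gap: 0.002
```

```bash
python3 - <<'E'
from h import *
P=merged(); print(r.get_state()["force"],r.get_state()["tcp_pos"])
print("lidplate",*rect(P,(.45,.75),(-.19,.11),(.095,.12)))
q=P[(abs(P[:,0]-.601)<.1)&(abs(P[:,1]+.0415)<.1)&(P[:,2]>.095)&(P[:,2]<.123)]
c,*_=np.linalg.lstsq(np.c_[q[:,:2]-[.601,-.0415],np.ones(len(q))],q[:,2],rcond=None); print("plane",c,len(q))
E
```

```text
[-11.77477432  -1.1405436   24.01778029] [ 0.60134168 -0.04181979  0.14234602]
lidplate n 5876 rect [601.7 -41.5] [207.7 208.2] 88.5 circ [603.1 -41.1] 144.1 med z 0.1058
plane [-0.00128619 -0.0044449   0.10602865] 5370
```

Emit:
move_arm:
  steps:
    - [1,0,-20,0,0]
    - [1,0,-50,0,0]
    - [0.6,0,-60,40,0]
    - [0.5,0,-60,90,0]
    - [0.4,5,-60,130,0]

```text
clock: 38.0
tcp_pos: [0.6081, 0.092, 0.2]
ee_rot: [-1.594, 0.004, -0.031]
force: [1.9, 0.1, -0.5]
finger_gap: 0.195
```

Emit:
move_arm:
  steps:
    - [0.4,5,0,45,0]
    - [0.4,15,0,85,0]
    - [0.4,15,0,88,0]
    - [0.4,15,0,88,0]
    - [0.4,15,0,88,0]

```text
clock: 38.5
tcp_pos: [0.6252, 0.1783, 0.1978]
ee_rot: [-1.594, 0.006, -0.032]
force: [0.7, -0.5, -0.1]
finger_gap: 0.577
```

```bash
python3 - <<'E'
from h import *
d=r.read_camera("scene"); P=cloud(d).reshape(-1,3)-[.001,0,.0018]; P=P[~np.isnan(P[:,0])]
print("lever",*rect(P,(.58,.68),(.07,.22),(.086,.1)))
go([.6208,.178,.066],np.radians(-1.4))
E
```

```text
lever n 191 rect [620.3 154.8] [92.2 17.7] 89.3 circ [621.4 154.8] 46.1 med z 0.0889
t 38.55 tcp [0.6254 0.1778 0.198 ] jawyaw -1.4 j7 -0.62 gap 0.585 | shift [ -6.9 131.8   3.2] len 132 roll -0.0
```

Emit:
move_arm:
  squeeze: 8
  steps:
    - [0.4,-6,30,3,0]
    - [0.4,-7,65,3,0]
    - [0.4,-7,100,3,0]
    - [0.4,-7,132,3,0]
    - [0.4,-7,132,3,0]

```text
clock: 39.05
tcp_pos: [0.6184, 0.1742, 0.0615]
ee_rot: [-1.598, 0.013, -0.03]
force: [-1.2, -1.1, -0.9]
finger_gap: 0.605
```

Emit:
move_arm:
  steps:
    - [1,0,0,0,0]
    - [1,0,0,0,0]
    - [1,0,0,0,0]
    - [1,0,0,0,0]
    - [1,0,0,0,0]

```text
clock: 39.55
tcp_pos: [0.6188, 0.1744, 0.0624]
ee_rot: [-1.597, 0.012, -0.031]
force: [0.4, -0.1, 0.1]
finger_gap: 0.233
```

Emit:
move_arm:
  steps:
    - [1,0,0,0,0]
    - [1,0,0,0,0]
    - [1,0,0,0,0]
    - [1,0,0,0,0]
    - [1,0,0,0,0]

```text
clock: 40.05
tcp_pos: [0.6192, 0.1745, 0.0626]
ee_rot: [-1.597, 0.012, -0.031]
force: [4.3, 0.6, -1.5]
finger_gap: 0.157
```

```bash
python3 - <<'E'
from h import *
ax=np.array([.620,.116])
for deg in (0,12,24,36,48,60):
    w=np.radians(deg)-0.023; go([ax[0]-.062*np.sin(w),ax[1]+.062*np.cos(w),.0655],w)
print(r.get_state()["force"])
E
```

```text
t 40.05 tcp [0.6192 0.1745 0.0626] jawyaw -1.6 j7 -0.7 gap 0.157 | shift [ 2.1 -3.   3.5] len 5 roll -0.004
t 40.05 tcp [0.6192 0.1745 0.0626] jawyaw -1.6 j7 -0.7 gap 0.157 | shift [-10.7  -3.1   2.1] len 11 roll -0.214
t 40.05 tcp [0.6192 0.1745 0.0626] jawyaw -1.6 j7 -0.7 gap 0.157 | shift [-23.1  -3.2  -2. ] len 23 roll -0.423
t 40.05 tcp [0.6192 0.1745 0.0626] jawyaw -1.6 j7 -0.7 gap 0.157 | shift [-34.3  -3.2  -8.5] len 35 roll -0.632
t 40.05 tcp [0.6192 0.1745 0.0626] jawyaw -1.6 j7 -0.7 gap 0.157 | shift [-43.8  -3.  -17.2] len 47 roll -0.842
t 40.05 tcp [0.6192 0.1745 0.0626] jawyaw -1.6 j7 -0.7 gap 0.157 | shift [-51.4  -2.9 -27.7] len 58 roll -1.051
[ 4.345155    0.59736174 -1.52012876]
```

Emit:
move_arm:
  steps:
    - [1,-8,0,-0.6,-0.14]
    - [1,-16,0,-2.3,-0.28]
    - [1,-24,0,-5,-0.42]
    - [1,-31,0,-9,-0.56]
    - [1,-37.5,0,-13.7,-0.7]

```text
clock: 40.55
tcp_pos: [0.5825, 0.1607, 0.0627]
ee_rot: [-1.536, -0.536, 0.529]
force: [8.8, -2.6, -2.9]
finger_gap: 0.161
```

```bash
python3 - <<'E'
from h import *
ax=np.array([.620,.116])
for deg in (50,60):
    w=np.radians(deg)-0.023; go([ax[0]-.0585*np.sin(w),ax[1]+.0585*np.cos(w),.0626],w)
print(r.get_state()["force"])
E
```

```text
t 40.55 tcp [0.5825 0.1607 0.0627] jawyaw 38.8 j7 -0.05 gap 0.161 | shift [-8.8  0.2 -0.7] len 9 roll -0.172
t 40.55 tcp [0.5825 0.1607 0.0627] jawyaw 38.8 j7 -0.05 gap 0.161 | shift [-18.7   0.3  -3.3] len 19 roll -0.347
[ 8.79641133 -2.62913212 -2.89307784]
```

Emit:
move_arm:
  steps:
    - [1,-6,0,-0.4,-0.12]
    - [1,-12.5,0,-1.6,-0.23]
    - [1,-18.7,0,-3.3,-0.347]
    - [1,-18.7,0,-3.3,-0.347]
    - [1,-18.7,0,-3.3,-0.347]

```text
clock: 41.05
tcp_pos: [0.5703, 0.1453, 0.0628]
ee_rot: [-1.453, -0.798, 0.8]
force: [4.7, -2.8, -4.4]
finger_gap: 0.165
```

```bash
python3 - <<'E'
from h import *
ax=np.array([.620,.116]); s,p,Q=pose()
print(np.degrees(np.arctan2(ax[0]-p[0],p[1]-ax[1]))+1.3, s["force"])
go([.567,.1465,.0626],np.radians(58.7))
P=merged(); q=P[(P[:,2]>.086)&(P[:,2]<.1)&(abs(P[:,0]-.6)<.06)&(abs(P[:,1]-.14)<.055)]
print("lever",*rect(P,(.56,.68),(.09,.2),(.086,.097)))
E
```

```text
60.84262697076119 [ 4.66509067 -2.7674472  -4.42729753]
t 41.05 tcp [0.5703 0.1453 0.0628] jawyaw 58.5 j7 0.28 gap 0.165 | shift [-0.6  0.1  3.4] len 3 roll -0.004
lever n 84 rect [597.3 132. ] [21.6 69.4] 50.8 circ [600.3 135.7] 35.0 med z 0.0893
```

Emit:
move_arm:
  steps:
    - [0.7,0,0,0,0]
    - [0.6,0,0,0,0]
    - [0.6,0,-30,0,0]
    - [0.6,0,-75,0,0]
    - [0.5,0,-120,0,0]

```text
clock: 41.65
tcp_pos: [0.5674, 0.1494, 0.1838]
ee_rot: [-1.452, -0.796, 0.802]
force: [1.0, 0.3, 1.5]
finger_gap: 0.428
```

Emit:
move_arm:
  steps:
    - [0.5,0,-30,40,0]
    - [0.5,0,-40,85,0]
    - [0.5,0,-40,130,0]
    - [0.5,0,-40,175,0]
    - [0.5,0,-40,200,0]

```text
clock: 42.15
tcp_pos: [0.3926, 0.2575, 0.2184]
ee_rot: [-1.452, -0.798, 0.805]
force: [1.0, -0.2, 0.7]
finger_gap: 0.501
```

```bash
python3 - <<'E'
from h import *
for c in("top","scene"):
    d=r.read_camera(c); P=cloud(d).reshape(-1,3); P=P[~np.isnan(P[:,0])]
    if c=="top": cv2.imwrite("pics/top2.png",cv2.resize(d["frame"][140:300,100:460],None,fx=2.2,fy=2.2))
    else: P=P-[.001,0,.0018]
    print(c,"lever",*rect(P,(.53,.68),(.07,.22),(.086,.097)))
    print("lid",*rect(P,(.45,.75),(-.19,.11),(.1,.12)))
    q=P[(P[:,2]>.086)&(P[:,2]<.097)&(abs(P[:,0]-.595)<.06)&(abs(P[:,1]-.14)<.055)][:,:2]
    v=np.linalg.svd(q-q.mean(0),full_matrices=False)[2][0]; print("lever deg",np.degrees(np.arctan2(-v[0],v[1]))%180+1.3, q.mean(0))
print(pose()[1],r.get_state()["force"])
E
```

```text
top lever n 120 rect [585.6 133.6] [16.6 92.1] 62.5 circ [585.3 133. ] 46.1 med z 0.0891
lid n 4798 rect [602.2 -42.7] [204.9 207.2] 88.6 circ [601.7 -41.7] 143.5 med z 0.1056
lever deg 62.19732226337352 [0.58443671 0.13476483]
scene lever n 171 rect [587.3 135.6] [14.5 90.9] 62.8 circ [586.3 133.7] 45.5 med z 0.0893
lid n 5150 rect [601.3 -41.7] [207.6 209.9] 88.4 circ [599.8 -41.9] 146.4 med z 0.1061
lever deg 62.88937071344667 [0.58673071 0.13539548]
[0.39279806 0.25770968 0.21879379] [-0.35546603 -0.14226588  0.47182845]
```

View pics/top2.png

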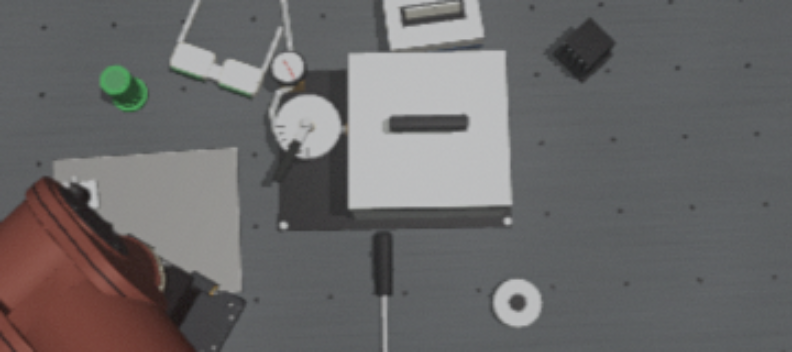

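```bash
python3 - <<'E'
from h import *
go([.5690,.1465,.18],np.radians(60.5))
E
```

```text
t 42.25 tcp [0.3928 0.2577 0.2188] jawyaw 58.8 j7 0.3 gap 0.502 | shift [  -3.    44.5 -207.2] len 212 roll -0.03
```

Emit:
move_arm:
  steps:
    - [0.5,-1,0,-45,0]
    - [0.5,-1,0,-90,0]
    - [0.5,-2,10,-135,-0.03]
    - [0.5,-3,25,-180,-0.03]
    - [0.5,-3,44,-207,-0.03]

```text
clock: 42.75
tcp_pos: [0.572, 0.1433, 0.1793]
ee_rot: [-1.445, -0.819, 0.826]
force: [0.2, -0.7, 0.6]
finger_gap: 0.502
```

```bash
python3 - <<'E'
from h import *
go([.5690,.1455,.064],np.radians(60.8))
E
```

```text
t 42.75 tcp [0.572  0.1433 0.1793] jawyaw 60.2 j7 0.41 gap 0.502 | shift [  2.8 115.1   6.8] len 115 roll -0.01
```

Emit:
move_arm:
  squeeze: 8
  steps:
    - [0.5,2,20,6,-0.01]
    - [0.5,2.8,55,7,-0.01]
    - [0.5,2.8,90,7,-0.01]
    - [0.5,2.8,115,7,-0.01]
    - [0.5,2.8,115,7,-0.01]

```text
clock: 43.25
tcp_pos: [0.5667, 0.1442, 0.0603]
ee_rot: [-1.44, -0.82, 0.838]
force: [0.1, -0.5, -0.5]
finger_gap: 0.498
```

Emit:
move_arm:
  steps:
    - [1,0,0,0,0]
    - [1,0,0,0,0]
    - [1,0,0,0,0]
    - [1,0,0,0,0]
    - [1,0,0,0,0]

```text
clock: 43.75
tcp_pos: [0.5673, 0.1448, 0.0613]
ee_rot: [-1.44, -0.822, 0.836]
force: [0.8, 1.3, 2.2]
finger_gap: 0.167
```

Emit:
move_arm:
  steps:
    - [1,0,0,0,0]
    - [1,0,0,0,0]
    - [1,0,0,0,0]
    - [1,0,0,0,0]
    - [1,0,0,0,0]

```text
clock: 44.25
tcp_pos: [0.5674, 0.1448, 0.0613]
ee_rot: [-1.441, -0.822, 0.836]
force: [-0.1, 0.7, 0.3]
finger_gap: 0.163
```

Emit:
move_arm:
  steps:
    - [1,1,0,0,0.02]
    - [1,2,0,0,0.04]
    - [1,2.7,0,0,0.045]
    - [1,2.7,0,0,0.045]
    - [1,2.7,0,0,0.045]

```text
clock: 44.75
tcp_pos: [0.5687, 0.1473, 0.0613]
ee_rot: [-1.454, -0.788, 0.801]
force: [0.1, 1.6, 1.2]
finger_gap: 0.161
```

```bash
python3 - <<'E'
from h import *
ax=np.array([.620,.116]); s,p,Q=pose()
g=p-Q.as_matrix()[:,1]*r.pinch_z
print("tcp ang",np.degrees(np.arctan2(ax[0]-p[0],p[1]-ax[1]))+1.3,"grasp ang",np.degrees(np.arctan2(ax[0]-g[0],g[1]-ax[1]))+1.3, s["force"]); go(p)
E
```

```text
tcp ang 59.923462103886 grasp ang 59.5250802724619 [0.129695   1.59920612 1.22349866]
t 44.75 tcp [0.5687 0.1473 0.0613] jawyaw 58.2 j7 0.28 gap 0.161 | shift [0. 0. 0.] len 0 roll 0
```

Emit:
move_arm:
  steps:
    - [0.7,0,0,0,0]
    - [0.6,0,0,0,0]
    - [0.6,0,0,0,0]
    - [0.6,0,-40,0,0]
    - [0.5,0,-85,0,0]

```text
clock: 45.25
tcp_pos: [0.5669, 0.1494, 0.1458]
ee_rot: [-1.453, -0.785, 0.804]
force: [0.1, -0.3, 1.0]
finger_gap: 0.428
```

Emit:
move_arm:
  steps:
    - [0.5,0,-40,30,0]
    - [0.5,0,-65,75,0]
    - [0.5,0,-65,120,0]
    - [0.5,0,-65,165,0]
    - [0.5,0,-65,190,0]

```text
clock: 45.75
tcp_pos: [0.402, 0.2537, 0.2068]
ee_rot: [-1.453, -0.788, 0.806]
force: [0.0, -0.2, 1.0]
finger_gap: 0.5
```

```bash
python3 - <<'E'
from h import *
for c in("top","scene","top"):
    d=r.read_camera(c); P=cloud(d).reshape(-1,3); P=P[~np.isnan(P[:,0])]
    if c=="scene": P=P-[.001,0,.0018]
    q=P[(P[:,2]>.086)&(P[:,2]<.097)&(abs(P[:,0]-.595)<.06)&(abs(P[:,1]-.14)<.055)][:,:2]
    v=np.linalg.svd(q-q.mean(0),full_matrices=False)[2][0]; m=q.mean(0)
    print(c,"lever deg pca",np.degrees(np.arctan2(-v[0],v[1]))%180+1.3,"axis-centroid",np.degrees(np.arctan2(.620-m[0],m[1]-.116))+1.3,rect(P,(.53,.68),(.07,.22),(.086,.097))[5])
print("lid",*rect(P,(.45,.75),(-.19,.11),(.1,.12)))
print(pose()[1],r.get_state()["force"])
E
```

```text
top lever deg pca 61.27536055971763 axis-centroid 61.60871896347087 60.8
scene lever deg pca 61.39519687214968 axis-centroid 60.203888868676344 59.9
top lever deg pca 61.47970667067451 axis-centroid 62.533429292980635 60.2
lid n 4775 rect [602.6 -43.2] [204.7 207.9] 88.2 circ [602.  -41.9] 143.8 med z 0.1057
[0.40420212 0.25226228 0.20711915] [ 0.70653098 -0.09199169  0.27387313]
```

```bash
python3 -c "
from bench import r
print(r.sign_off(), r.get_state()['clock'])"
```

```text
the job is handed in; nothing more can be done
the job is handed in; nothing more can be done
```

The job is handed in; the arm finished at about 46 s of the 210 s allowed. I shut the valve and stood both lens tubes and both mirror mounts upright in the box, one to a cell. Then I put the lid on, pressed it home and opened the valve to about 60°.

What the last checks showed:
- **Lid:** the plate top is about 106 mm above the table, which is the fully-home height. It is level, and centred within about 2 mm.
- **Valve:** my first setting read about 62.5–64°, close to the 64° limit, so I gripped the lever again and turned it back. The final estimates run from 60° to 62.5° depending on the camera and the fit, all inside the 4° tolerance.
- **Optics:** before the lid went on, each was in its own cell at the right height. One height fit for the mount in the cell nearest the valve and the robot was disturbed by other points in its window, but the picture showed that mount standing upright. They can't be seen now the lid is on.
- **Bystanders:** I touched none of them, including the post holder and the green and brown look-alikes. I did not measure their positions again at the end.

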